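# Clear the docking rack and lock it out with the C-hook

## Task

Take the docking rack out of service: free every plug-in module that is in it by squeezing its spring release, lift it out without forcing it and put it in the grey tray. Then swing the lock bar fully closed over the empty bays so that its ring meets the fixed ring, pass the C-hook round through both rings from the front until about half of its curve is through, and leave it lying flat on the pad of the rack. Leave the other things on the bench where they are.

Things in the scene. Friction and masses are not known exactly. Their poses are not given: they have to be found in the camera images.
- rack: grey and aluminium docking rack fixed to the worktop, 78 mm deep (x), 330 mm long (y); origin on the worktop, -x is its front, z up. Four open-topped bays at x = 0, y = +58, +13, -32, -77 mm; floors 12 mm, walls 36 mm above the worktop. One bay may be empty. Each bay's front wall has a lip that holds down a module's catch nose.
- pad (a point): centre of the top of the rack's flat grey pad, on which the hook finally lies: x = 0, y = -171 mm of the rack, 36 mm above the worktop; the pad is 84 mm (x) by 60 mm (y)
- bar (a joint): angle of the rack's swinging lock bar, rad: 0 closed (along the rack's y, over the bays), up to 1.3 open (swung level to the rack's +x side). Upright hinge axis at x = 0, y = +112 mm of the rack. 12 mm wide, 42 to 50 mm above the worktop: a module in a bay blocks it. Stays where it is left; takes about 2 N at the knob. A ring at its free end meets the fixed ring when closed.
- bar_knob (a point): middle of the upright round black knob on the bar: 17 mm across, 32 mm tall, from 50 to 82 mm above the worktop (this point at 68 mm), 180 mm from the hinge axis
- eye (a point): common centre of the two wire rings with the bar closed: x = 0, y = -120 mm of the rack, 46 mm above the worktop; axes as the rack's. The fixed ring is at x = -4.5 mm from here, the bar's comes to x = +4.5 mm. Ring axes lie level along the rack's x; 24 mm inner, 36 mm outer diameter, tops 64 mm above the worktop.
- hook: steel C-hook with white upright grip, 80 g: an 8 mm round bar bent level to an arc of 35 mm centre-line radius, lying flat. Origin: centre of that circle, at the underside; z up. The bar runs clockwise (from above) 230 degrees from the grip to the tip; then comes the opening. It goes in with its centre 35 mm to the rack's -y side of the eye, tip first from the front, turning clockwise about that centre.
- hook_grip (a point): foot of the hook's grip, on the bar's centre line (hook x = +35 mm, y = 0, 4 mm above the underside). The grip is an upright plate 12 mm thick (hook x) and 24 mm wide (hook y), from 8 to 64 mm above the hook's underside
- hook_tip (a point): free tip of the hook, on the bar's centre line: hook x = -22.5, y = +26.8 mm, 4 mm above the underside
- hook_mid1 (a point): point on the hook bar's centre line 75 degrees along the curve from the tip
- hook_mid2 (a point): point on the hook bar's centre line 100 degrees along the curve from the tip
- hook_mid3 (a point): point on the hook bar's centre line 125 degrees along the curve from the tip
- tray: open grey plastic tray, fixed, 150 x 230 x 30 mm (x, y, z), walls 4 mm, floor about 4 mm; origin at the centre of its underside, z up
- module_a: black plug-in module, a box 38 x 36 x 75 mm (x, y, z), 120 g, may be absent; origin at its underside, z up; rear face at x = +22 mm, y from -18 to +18 mm. The grey release strip on its front (-x) ends below in a hidden catch nose under the bay's lip. Squeeze the strip's push pad and the rear face together, keep squeezing, and draw it straight up (bay 24 mm deep). Underside 12 mm above the worktop when seated.
- release_a (a point): centre of the face of module_a's push pad: x = -29 mm, 68 mm above its underside; pad 26 mm wide, 22 mm high. It slides in +x by 6 mm on a spring (2 N at first, 5 N fully in); the catch is clear from 5 mm. Front to back there are 51 mm free, 45 mm squeezed.
- module_b: black plug-in module, a box 38 x 36 x 75 mm (x, y, z), 120 g, may be absent; origin at its underside, z up; rear face at x = +22 mm, y from -18 to +18 mm. The grey release strip on its front (-x) ends below in a hidden catch nose under the bay's lip. Squeeze the strip's push pad and the rear face together, keep squeezing, and draw it straight up (bay 24 mm deep). Underside 12 mm above the worktop when seated.
- release_b (a point): centre of the face of module_b's push pad: x = -29 mm, 68 mm above its underside; pad 26 mm wide, 22 mm high. It slides in +x by 6 mm on a spring (2 N at first, 5 N fully in); the catch is clear from 5 mm. Front to back there are 51 mm free, 45 mm squeezed.
- module_c: black plug-in module, a box 38 x 36 x 75 mm (x, y, z), 120 g, may be absent; origin at its underside, z up; rear face at x = +22 mm, y from -18 to +18 mm. The grey release strip on its front (-x) ends below in a hidden catch nose under the bay's lip. Squeeze the strip's push pad and the rear face together, keep squeezing, and draw it straight up (bay 24 mm deep). Underside 12 mm above the worktop when seated.
- release_c (a point): centre of the face of module_c's push pad: x = -29 mm, 68 mm above its underside; pad 26 mm wide, 22 mm high. It slides in +x by 6 mm on a spring (2 N at first, 5 N fully in); the catch is clear from 5 mm. Front to back there are 51 mm free, 45 mm squeezed.
- module_d: black plug-in module, a box 38 x 36 x 75 mm (x, y, z), 120 g, may be absent; origin at its underside, z up; rear face at x = +22 mm, y from -18 to +18 mm. The grey release strip on its front (-x) ends below in a hidden catch nose under the bay's lip. Squeeze the strip's push pad and the rear face together, keep squeezing, and draw it straight up (bay 24 mm deep). Underside 12 mm above the worktop when seated.
- release_d (a point): centre of the face of module_d's push pad: x = -29 mm, 68 mm above its underside; pad 26 mm wide, 22 mm high. It slides in +x by 6 mm on a spring (2 N at first, 5 N fully in); the catch is clear from 5 mm. Front to back there are 51 mm free, 45 mm squeezed.
- driver_yellow: screwdriver with yellow handle, 160 mm long, 20 mm thick, a bystander
- tape_electrical: roll of black tape, 55 mm across, 19 mm high, a bystander
- pliers_red: small pliers with red handles, 131 mm long, 11 mm thick, a bystander
Mind the look-alikes: they are no part of the job. Leave any brown look-alike of the module_c alone.

How it is judged:
By the outcome, as a careful person would: the job done as asked, in the order asked, and still so for the second after the job is handed in, with the robot touching nothing.
Of module_a, module_b, module_c, module_d only 3 to 4 are there at a start; the rules pass over those that are not, and their reading is None.
At some moment in a run one of hook may be knocked a few centimetres aside while the robot is not near it.
Once in a run the grip may slacken for a moment while it holds something.
It also fails if it takes over 200 s, if anything falls off the work surface, if the arm or the gripper's body presses on something with over 40 N, if the wrist force passes 120 N, or if a joint passes its speed limit or range.

## Robot

A 6-joint arm with a two-finger parallel gripper is mounted at the origin on a cart in front of the work surface, level with it; the furniture and walls round the work are solid. World frame = base frame: x ahead of the robot, y to its left, z up, the work surface at z = 0. Lengths are in mm, angles in rad, forces in N, time in s.
With the tool pointing down it reaches from about 400 to 925 mm from the base axis. Payload 12.5 kg.
Tool frame: the origin (TCP) lies at the very end of the fingers, on their centre line; the grasp point (between the pads) lies grip_depth behind it (grip_depth is the distance from the TCP to the grasp point, in mm); z points along the fingers, y is the line along which they close (so a half turn about z gives the same grasp; the last joint's range is limited). The gripper opens to 95 mm and grips with 3 to 60 N. Pads are 20 mm wide; open, the fingers measure 119 mm over their backs; the gripper's body (75 mm by 180 mm) begins 59 mm behind the grasp point.
Start: joints at [1.055, 0.491, 1.559, -0, 1.092, -0.106], TCP at [249.002, 573.276, 214.661] pointing down, gripper open.
Joint ranges: [-3.1, 3.1], [-0.84, 2.19], [0.05, 2.79], [-1.13, 4.28], [0.06, 2.93], [-2.69, 2.69]. Speed limits (rad/s): [2.22, 2.22, 2.79, 3.14, 3.14, 3.14].

## Interface

Orientations are given as [roll, pitch, yaw] about the fixed x, y, z axes, in that order (R = Rz(yaw) Ry(pitch) Rx(roll)).
In Python, from cell import state, read_camera, job_done, grip_depth gives the robot as it stands.
- The arm moves only by the tool drive_tool, never from a script. Its argument "targets" is a list of rows, each an object with "jaw": the opening, from 0 (shut) to 1 (fully open); "travel": the shift along the tool's x, y, z in m, a list of three; "twist": the turn about the tool's z in rad. In form: [{"jaw": jaw, "travel": [tx, ty, tz], "twist": twist}, ...]. A call has 1 to 8 rows; each row is the pose to reach, as a shift and turn from the pose commanded when the call began, along the tool's axes at that moment; what a row does not reach only later rows make up. A row lasts 1/12 s, in which the tool goes at most 41.7 mm and 7.16 degrees, less where a joint would pass 70% of its speed; a pose out of reach is approached as far as the arm can. A call with a gripper value outside its range is refused whole. The fingers move at their own pace and stop on an object; the grip force is fixed at half the most. Time passes only in rows, so rows that repeat a pose let the fingers close. It gives the time, the measured TCP pose, the force, the opening and the grip force at its end, in the units of the state.
- state(): the state, without advancing time (a new reading comes with each control period).
- read_camera(name): name is "scene" or "top" or "wrist"; returns a dict with "frame" (400x640x3 uint8, red, green, blue), "fx", "fy", "cx", "cy" (pixels), "R" (3x3) and "t" (3): a world point X has camera coordinates R X + t. Camera axes: x right, y down, z forward; pixel columns grow to the right and rows downward; lengths in mm; the calibration is good to about 2 mm. The wrist camera is an equidistant fisheye: a pixel r from the principal point sees the ray r / f radians off the axis. A picture is of the moment at which its call begins. There is no depth.
- job_done(): hands the job in; it is judged then, once.
The state is a dict: "t": time; "joints": joint angles; "qvel": joint speeds; "tau": joint torques, N m; "eef_pos": TCP position; "tcp_rot": TCP orientation; "ft_force": force on the tool from outside, world axes, zero at the start; "moment": the same for the moment, N m; "opening": opening from 0.0 (shut) to 1.0 (fully open); "grip_force": force on a finger pad.
Only numpy, scipy, OpenCV 4.12 (cv2) and the standard library are available. Lean on these libraries where they do the work, as an engineer would, in place of code of your own. Each camera call takes 0.05 s, during which the arm holds its last target. There are 200 camera calls.

## Working session

There is one attempt and no reset: what is moved stays moved. The work goes in short steps, Python scripts to look and compute and a tool call to move; the robot and the scene stay as the last step left them, time stands still between calls to the robot, and variables do not carry over. Pictures are saved under pics/ and viewed, at most 14 in all, crops included, and the job is handed in when it is done.

Besides the shell and the picture viewer there is one more tool, called after "Emit:" as name(argument=value, ...) on one line, values as JSON. drive_tool: Moves the arm, as the interface text tells. Its arguments: {"type":"object","properties":{"targets":{"type":"array"}},"required":["targets"]}

```bash
ls; mkdir -p pics; cat > h.py <<'E'
import numpy as np, cv2
from cell import state, read_camera, job_done, grip_depth
def proj(c,X):
    p=np.asarray(c["R"])@np.asarray(X,float)+np.asarray(c["t"]); return np.array([c["fx"]*p[0]/p[2]+c["cx"],c["fy"]*p[1]/p[2]+c["cy"]])
def ray(c,u,v,z):
    R=np.asarray(c["R"]);t=np.asarray(c["t"]);o=-R.T@t
    d=R.T@np.array([(u-c["cx"])/c["fx"],(v-c["cy"])/c["fy"],1]); return o+d*(z-o[2])/d[2]
E
python3 - <<'E'
from h import *
print(grip_depth, state())
for n in("scene","top"):
    c=read_camera(n); cv2.imwrite(f"pics/{n}0.png",c["frame"][:,:,::-1]); print(n,c["fx"],c["cx"],c["cy"],np.round(c["R"],3).tolist(),np.round(c["t"],1))
E
```

```text
pics
18.8 {'t': 0.0, 'joints': array([ 1.05537548e+00,  4.91544558e-01,  1.55942811e+00, -1.70924171e-05,
        1.09166013e+00, -1.05586936e-01]), 'qvel': array([-3.25081975e-05, -2.05052262e-03, -7.68977720e-04, -4.60152308e-04,
       -1.91899242e-04, -8.92963180e-04]), 'tau': array([ 2.47526441e-03, -6.12655020e+01, -2.58182395e+01,  6.94748084e-02,
        4.82667563e-02, -5.48230389e-05]), 'eef_pos': array([248.90039224, 573.05711467, 214.07840485]), 'tcp_rot': array([-3.14055670e+00, -9.45465869e-05,  2.73176658e+00]), 'ft_force': array([-0.23797505, -0.06491802,  0.26985881]), 'moment': array([-0.00619264,  0.02927926,  0.02829379]), 'grip_force': 0.0, 'opening': 0.9978102659918221}
scene 460.598180734743 320.13923466999694 201.92888623285992 [[0.902, -0.432, -0.015], [-0.331, -0.667, -0.668], [0.278, 0.607, -0.744]] [-511.7  209.7 1008.7]
top 473.90292664346333 312.87271146948245 202.2217383391965 [[0.024, -1.0, -0.002], [-0.985, -0.024, -0.172], [0.172, 0.006, -0.985]] [ -56.2  558.5 1199.4]
```

View pics/top0.png

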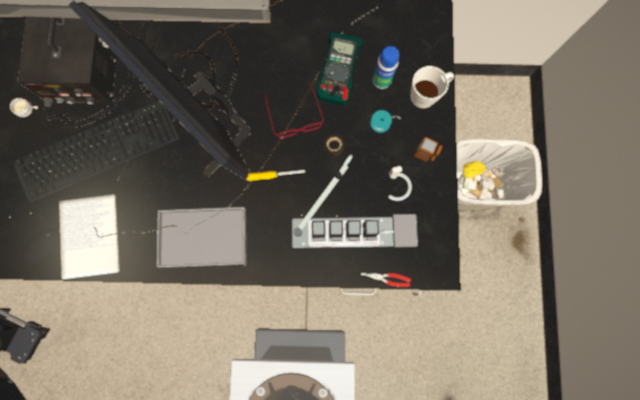

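View pics/scene0.png

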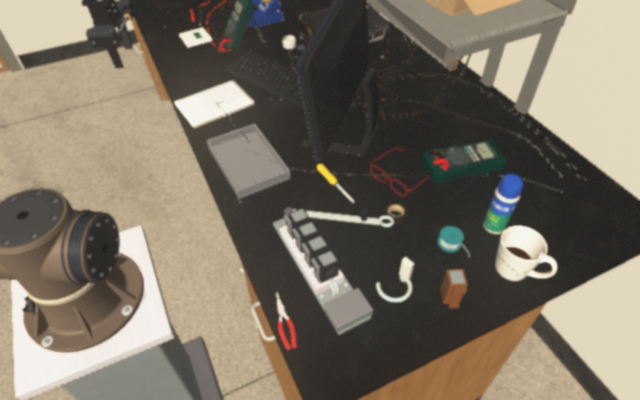

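The top view shows the rack at (292–417, 217–247) with four modules at u≈318, 336, 353 and 371. The pad is at (405,231), the hook at (400,185), the tray at (202,237) and the brown look-alike at (429,149). The bar is open, with its knob near (335,190).

```bash
python3 - <<'E'
from h import *
t=cv2.imread("pics/top0.png"); cv2.imwrite("pics/topc.png",cv2.resize(t[150:255,280:430],None,fx=5.3,fy=5.3,interpolation=cv2.INTER_CUBIC))
s=cv2.imread("pics/scene0.png"); cv2.imwrite("pics/scc.png",cv2.resize(s[195:335,265:425],None,fx=4.2,fy=4.2,interpolation=cv2.INTER_CUBIC))
E
```

```text
(no output)
```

View pics/topc.png

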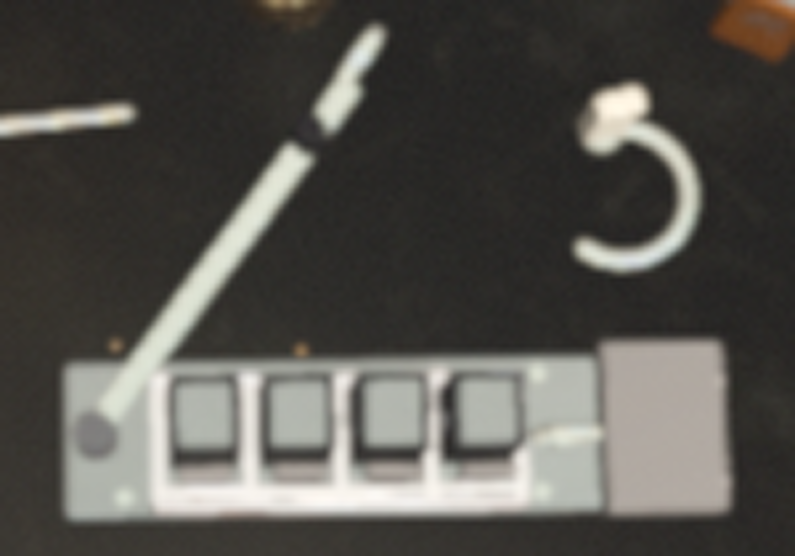

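View pics/scc.png

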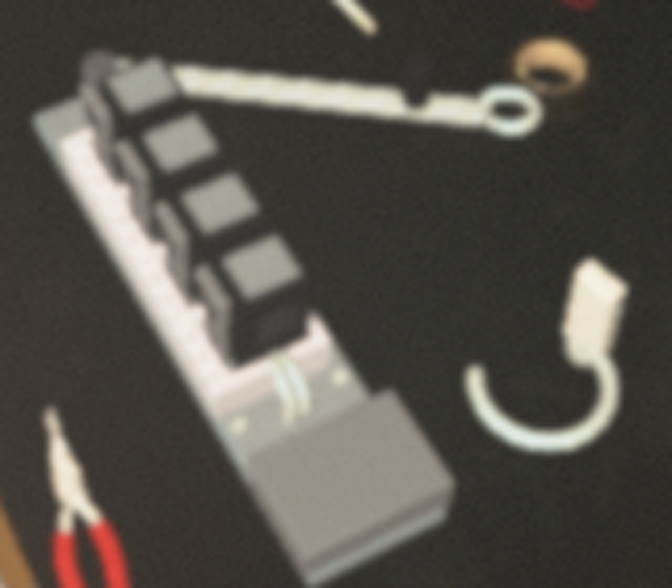

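```bash
cat > fit.py <<'E'
from h import *
from scipy.optimize import least_squares
c={n:read_camera(n) for n in("top","scene")}
T=lambda x,y:("top",280+(x+.5)/5.3-.5,150+(y+.5)/5.3-.5)
S=lambda x,y:("scene",265+(x+.5)/4.2-.5,195+(y+.5)/4.2-.5)
def rt(p,P): 
    a=p[2];return [p[0]+np.cos(a)*P[0]-np.sin(a)*P[1],p[1]+np.sin(a)*P[0]+np.cos(a)*P[1],P[2]]
def fit(obs,p0):
    f=lambda p:np.concatenate([proj(c[o[0]],rt(p,P))-o[1:] for o,P in obs])
    r=least_squares(f,p0,loss="soft_l1");print(np.round(r.x,3),"res px",np.round(r.fun.reshape(-1,2),1).tolist());return r.x
obs=[(T(600,341),(42,-141,36)),(T(722,341),(42,-201,36)),(T(603,514),(-42,-141,36)),
(S(397,388),(42,-141,36)),(S(455,488),(42,-201,36)),(S(310,575),(-42,-201,36)),(S(243,460),(-42,-141,36)),
(T(205,414),(3,58,87)),(T(298,413),(3,13,87)),(T(391,412),(3,-32,87)),(T(484,412),(3,-77,87)),
(S(262,267),(3,-77,87)),(S(220,204),(3,-32,87)),(S(180,142),(3,13,87)),(S(144,86),(3,58,87))]
R=fit(obs,[500,-150,0])
for q in[(T(312,130)),(S(415,75))]: print("knob",ray(c[q[0]],q[1],q[2],82))
print("hinge",rt(R,(0,112,50)))
g=[(T(582,243),(-22.5,26.8,4)),(S(475,370),(-22.5,26.8,4)),(S(588,365),(35,0,8)),(S(595,275),(35,0,64)),(T(622,104),(35,0,64))]
H=fit(g,[600,-370,2])
for P in[(582,243),(625,263),(690,195),(645,128)]:
    q=T(*P);w=ray(c["top"],q[1],q[2],4);print(np.round(w,1),np.hypot(w[0]-H[0],w[1]-H[1]))
# tray
for uv,z in[((158,209),30),((245,208),30),((246,266),30),((157,267),30)]: print("tray",np.round(ray(c["top"],*uv,z),1))
E
python3 fit.py
```

```text
[ 4.86553e+02 -1.16562e+02  3.90000e-02] res px [[0.4, 0.5], [0.0, 0.2], [1.2, -0.3], [-1.3, -0.2], [0.1, -1.5], [-1.4, -4.1], [0.4, -0.5], [0.1, 0.2], [0.4, 0.2], [0.7, 0.1], [0.9, -0.2], [0.2, 0.1], [0.2, -0.2], [0.3, 0.2], [-0.1, -0.1]]
knob [ 629.15579578 -107.26132911   82.        ]
knob [ 624.22021693 -113.17809155   82.        ]
hinge [np.float64(482.1654167747372), np.float64(-4.6481758621140585), 50]
[ 616.756 -270.219  -31.163] res px [[-0.4, 1.1], [-0.2, 0.4], [-0.0, -6.0], [1.5, 1.0], [-0.1, -0.1]]
[ 591.2 -251.1    4. ] 31.887398896236608
[ 581.3 -273.2    4. ] 35.613423032059686
[ 617.9 -307.1    4. ] 36.85857741282512
[ 652.9 -284.1    4. ] 38.693129525741455
tray [534.6 369.9  30. ]
tray [542.9 138.   30. ]
tray [389.6 127.9  30. ]
tray [381.4 360.2  30. ]
```

Checks: the rack fits with about 1 px residuals and the tray comes out at 152×232 mm, as it should. All four bays are occupied. I'm moving towards the first module now.

Emit:
drive_tool(targets=[{"jaw":1,"travel":[-0.467,-0.486,0.03],"twist":1.122},{"jaw":1,"travel":[-0.467,-0.486,0.03],"twist":1.122},{"jaw":1,"travel":[-0.467,-0.486,0.03],"twist":1.122},{"jaw":1,"travel":[-0.467,-0.486,0.03],"twist":1.122},{"jaw":1,"travel":[-0.467,-0.486,0.03],"twist":1.122},{"jaw":1,"travel":[-0.467,-0.486,0.03],"twist":1.122},{"jaw":1,"travel":[-0.467,-0.486,0.03],"twist":1.122},{"jaw":1,"travel":[-0.467,-0.486,0.03],"twist":1.122}])

```text
t: 0.87
eef_pos: [365.1, 259.3, 199.8]
tcp_rot: [3.141, -0.0, 1.726]
ft_force: [0.8, 0.6, 0.0]
opening: 1.0
grip_force: 0.0
```

```bash
cat > go.py <<'E'
# go.py rx ry z yawoff : travel/twist from current pose to rack-frame target
import sys; from h import *
RK=[486.6,-116.6,.039]
def go(rx,ry,z,dy=0.,RK=RK,s=None):
    s=s or state(); a=RK[2]; p=s["eef_pos"]; y=s["tcp_rot"][2]
    w=np.array([RK[0]+np.cos(a)*rx-np.sin(a)*ry, RK[1]+np.sin(a)*rx+np.cos(a)*ry, z])-p
    tw=y-(np.pi/2+a+dy); tw=(tw+np.pi)%(2*np.pi)-np.pi
    print("travel",np.round([w@[np.cos(y),np.sin(y),0],w@[np.sin(y),-np.cos(y),0],-w[2]],1),"twist",round(tw,4),"at",np.round(p,1),"rpy",np.round(s["tcp_rot"],4),"q",np.round(s["joints"],2),"t",round(s["t"],2))
if __name__=="__main__": go(*map(float,sys.argv[1:]))
E
python3 go.py -0.5 58 150
```

```text
travel [-332.5   68.2   49.8] twist 0.1162 at [365.1 259.3 199.8] rpy [ 3.1412e+00 -2.0000e-04  1.7260e+00] q [0.47 0.26 1.99 0.   0.89 0.31] t 0.87
```

Emit:
drive_tool(targets=[{"jaw":1,"travel":[-0.3325,0.0682,0.0498],"twist":0.1162},{"jaw":1,"travel":[-0.3325,0.0682,0.0498],"twist":0.1162},{"jaw":1,"travel":[-0.3325,0.0682,0.0498],"twist":0.1162},{"jaw":1,"travel":[-0.3325,0.0682,0.0498],"twist":0.1162},{"jaw":1,"travel":[-0.3325,0.0682,0.0498],"twist":0.1162},{"jaw":1,"travel":[-0.3325,0.0682,0.0498],"twist":0.1162},{"jaw":1,"travel":[-0.3325,0.0682,0.0498],"twist":0.1162},{"jaw":1,"travel":[-0.3325,0.0682,0.0498],"twist":0.1162}])

```text
t: 1.53
eef_pos: [482.5, -49.3, 151.2]
tcp_rot: [3.141, -0.0, 1.615]
ft_force: [1.4, 0.8, 0.4]
opening: 1.006
grip_force: 0.0
```

Emit:
drive_tool(targets=[{"jaw":1,"travel":[0,0,0],"twist":0},{"jaw":1,"travel":[0,0,0],"twist":0}])

```text
t: 1.7
eef_pos: [482.3, -48.9, 150.8]
tcp_rot: [-3.141, -0.0, 1.612]
ft_force: [0.6, 0.8, -0.1]
opening: 1.001
grip_force: 0.0
```

```bash
python3 go.py -0.5 58 150; python3 - <<'E'
from h import *
c=read_camera("wrist"); cv2.imwrite("pics/w1.png",c["frame"][:,:,::-1]); np.savez("pics/w1.npz",**{k:c[k] for k in c})
print(c["fx"],c["cx"],c["cy"],np.round(c["R"],3).tolist(),-np.asarray(c["R"]).T@np.asarray(c["t"]))
E
```

```text
travel [-9.8  1.1  0.8] twist 0.0021 at [482.3 -48.9 150.8] rpy [-3.1407e+00 -4.0000e-04  1.6119e+00] q [-0.24  0.38  1.97  0.    0.79 -0.28] t 1.7
309.70691628693146 319.6113107228557 194.97173971863077 [[0.999, 0.041, -0.001], [0.04, -0.961, 0.273], [0.01, -0.273, -0.962]] [479.02112739  28.42356504 321.96438919]
```

View pics/w1.png

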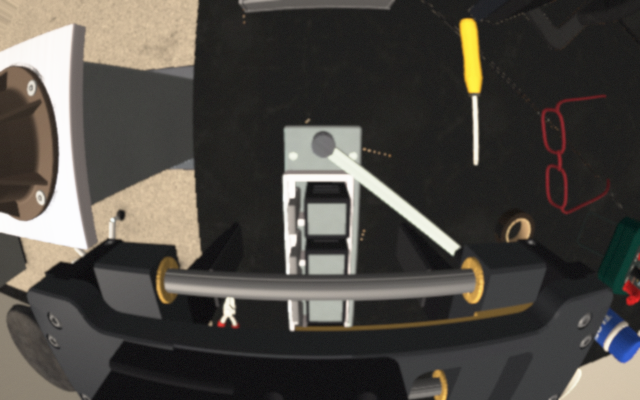

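The wrist view shows module 1's top at about (306–347, 190–237) and the push pad at u≈289–298. The hinge cap is at (323,144) and the rack end corners at (284,127) and (361,126). I'll compare these with what the model predicts.

```bash
cat >> h.py <<'E'
def fproj(c,X):
    p=np.asarray(c["R"])@np.asarray(X,float)+np.asarray(c["t"]); r=np.hypot(p[0],p[1]); th=np.arctan2(r,p[2]); return np.array([c["cx"]+c["fx"]*th*p[0]/r,c["cy"]+c["fy"]*th*p[1]/r])
def fray(c,u,v,z):
    a=np.array([(u-c["cx"])/c["fx"],(v-c["cy"])/c["fy"]]);th=np.linalg.norm(a);R=np.asarray(c["R"]);o=-R.T@np.asarray(c["t"])
    d=R.T@np.array([*(np.sin(th)*a/th),np.cos(th)]);return o+d*(z-o[2])/d[2]
RK=[486.6,-116.6,.039]
def r2w(x,y,z,RK=RK): a=RK[2];return np.array([RK[0]+np.cos(a)*x-np.sin(a)*y,RK[1]+np.sin(a)*x+np.cos(a)*y,z])
def w2r(w,RK=RK): a=RK[2];d=np.asarray(w)[:2]-RK[:2];return np.array([np.cos(a)*d[0]+np.sin(a)*d[1],-np.sin(a)*d[0]+np.cos(a)*d[1]])
E
python3 - <<'E'
from h import *
c=dict(np.load("pics/w1.npz"))
im=c["frame"][:,:,::-1].copy()
im=cv2.resize(im[110:340,240:400],None,fx=3.5,fy=3.5,interpolation=cv2.INTER_CUBIC)
def P(x,y,z,col):
    u=fproj(c,r2w(x,y,z)); q=((u-[240,110]+.5)*3.5).astype(int); cv2.circle(im,tuple(map(int,q)),3,col,-1)
for yc in(58,13):
    for x in(-16,22):
        for dy in(-18,18): P(x,yc+dy,87,(0,0,255))
    for dy in(-13,13): P(-29,yc+dy,91,(0,255,0))
P(0,112,56,(255,0,0))
cv2.imwrite("pics/w1c.png",im)
E
```

```text
(no output)
```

View pics/w1c.png

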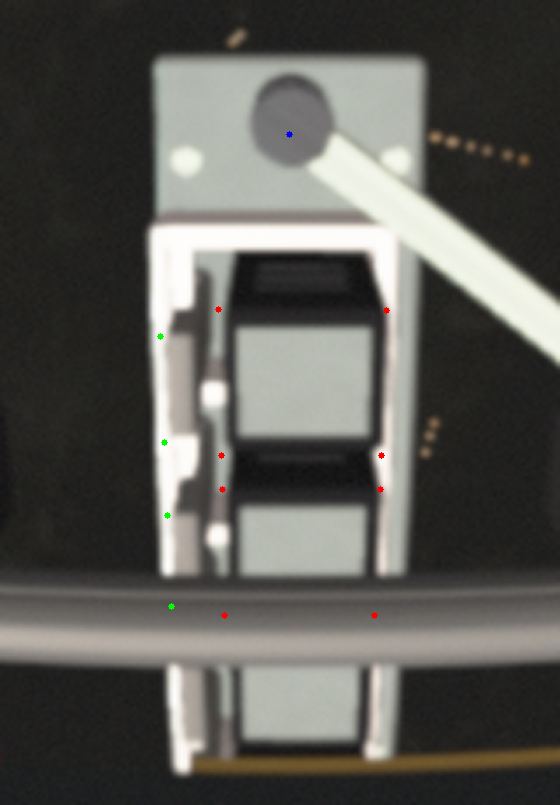

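The module tops agree with the model to within about 1 mm, with a shift of roughly +0.7 mm in x. I'm descending onto module 1.

```bash
sed -i 's/486\.6,-116\.6/487.3,-116.6/' h.py go.py; grep -n 487 h.py go.py
```

```text
h.py:13:RK=[487.3,-116.6,.039]
go.py:3:RK=[487.3,-116.6,.039]
```

Emit:
drive_tool(targets=[{"jaw":1,"travel":[-0.0098,0.0018,0.04],"twist":0.002},{"jaw":1,"travel":[-0.0098,0.0018,0.07],"twist":0.002},{"jaw":1,"travel":[-0.0098,0.0018,0.0868],"twist":0.002},{"jaw":1,"travel":[-0.0098,0.0018,0.0868],"twist":0.002},{"jaw":0.65,"travel":[-0.0098,0.0018,0.0868],"twist":0.002},{"jaw":0.6,"travel":[-0.0098,0.0018,0.0868],"twist":0.002}])

```text
t: 2.25
eef_pos: [484.8, -56.1, 65.8]
tcp_rot: [3.14, 0.0, 1.615]
ft_force: [-0.2, 0.2, 0.8]
opening: 0.913
grip_force: 0.0
```

Emit:
drive_tool(targets=[{"jaw":0.4,"travel":[0,0,0],"twist":0},{"jaw":0.4,"travel":[0,0,0],"twist":0},{"jaw":0.4,"travel":[0,0,0],"twist":0},{"jaw":0.4,"travel":[0,0,0],"twist":0},{"jaw":0.4,"travel":[0,0,0],"twist":0}])

```text
t: 2.67
eef_pos: [484.4, -56.9, 65.0]
tcp_rot: [3.141, 0.0, 1.614]
ft_force: [-0.8, -0.6, 0.6]
opening: 0.567
grip_force: 0.7
```

Emit:
drive_tool(targets=[{"jaw":0.2,"travel":[0,0,0],"twist":0},{"jaw":0.2,"travel":[0,0,0],"twist":0},{"jaw":0.2,"travel":[0,0,0],"twist":0},{"jaw":0.2,"travel":[0,0,0],"twist":0}])

```text
t: 3.0
eef_pos: [484.7, -56.9, 65.0]
tcp_rot: [3.141, 0.0, 1.613]
ft_force: [0.8, 0.2, 7.3]
opening: 0.456
grip_force: 30.0
```

Emit:
drive_tool(targets=[{"jaw":0.2,"travel":[0,0,-0.004],"twist":0},{"jaw":0.2,"travel":[0,0,-0.008],"twist":0},{"jaw":0.2,"travel":[0,0,-0.012],"twist":0},{"jaw":0.2,"travel":[0,0,-0.018],"twist":0}])

```text
t: 3.33
eef_pos: [484.2, -56.8, 82.8]
tcp_rot: [-3.141, -0.0, 1.614]
ft_force: [0.7, -0.5, -1.6]
opening: 0.454
grip_force: 30.0
```

```bash
python3 go.py -10 441 130;python3 go.py -0.5 58 64; python3 -c "
from h import *
print(state()['ft_force'])"
```

```text
travel [381.2  -7.8 -47.2] twist 0.0038 at [484.2 -56.8  82.8] rpy [-3.1411e+00 -2.0000e-04  1.6136e+00] q [-0.25  0.49  2.02  0.    0.62 -0.3 ] t 3.33
travel [-1.8  0.2 18.8] twist 0.0038 at [484.2 -56.8  82.8] rpy [-3.1411e+00 -2.0000e-04  1.6136e+00] q [-0.25  0.49  2.02  0.    0.62 -0.3 ] t 3.33
[ 0.68900057 -0.54186423 -1.57891568]
```

Emit:
drive_tool(targets=[{"jaw":0.2,"travel":[0,0,-0.042],"twist":0},{"jaw":0.2,"travel":[0.02,0,-0.042],"twist":0.004},{"jaw":0.2,"travel":[0.06,-0.002,-0.042],"twist":0.004},{"jaw":0.2,"travel":[0.1,-0.003,-0.042],"twist":0.004},{"jaw":0.2,"travel":[0.14,-0.004,-0.042],"twist":0.004},{"jaw":0.2,"travel":[0.18,-0.005,-0.042],"twist":0.004},{"jaw":0.2,"travel":[0.22,-0.006,-0.042],"twist":0.004},{"jaw":0.2,"travel":[0.25,-0.007,-0.042],"twist":0.004}])

```text
t: 4.0
eef_pos: [466.1, 195.3, 125.2]
tcp_rot: [3.141, -0.0, 1.61]
ft_force: [-0.3, -0.3, -1.5]
opening: 0.454
grip_force: 30.0
```

Emit:
drive_tool(targets=[{"jaw":0.2,"travel":[0.04,0,0],"twist":0},{"jaw":0.2,"travel":[0.08,0,0],"twist":0},{"jaw":0.2,"travel":[0.11,0,0],"twist":0},{"jaw":0.2,"travel":[0.131,0,0],"twist":0},{"jaw":0.2,"travel":[0.131,0,0],"twist":0},{"jaw":0.2,"travel":[0.131,0,0.03],"twist":0}])

```text
t: 4.5
eef_pos: [463.4, 325.7, 98.6]
tcp_rot: [3.134, -0.004, 1.612]
ft_force: [0.5, -0.9, -0.9]
opening: 0.453
grip_force: 30.0
```

```bash
python3 go.py -10 441 58; python3 -c "
from h import *
s=state();print(s['ft_force'],s['opening'],s['grip_force'])
c=read_camera('top'); cv2.imwrite('pics/t1.png',cv2.resize(c['frame'][170:290,140:300,::-1],None,fx=4,fy=4,interpolation=cv2.INTER_CUBIC))"
```

```text
travel [-1.9 -3.3 40.6] twist 0.0022 at [463.4 325.7  98.6] rpy [ 3.1343 -0.0036  1.612 ] q [0.5  0.55 1.83 0.   0.76 0.45] t 4.5
[ 0.47098747 -0.85782922 -0.9472065 ] 0.45255504130416 29.99795436859131
```

View pics/t1.png

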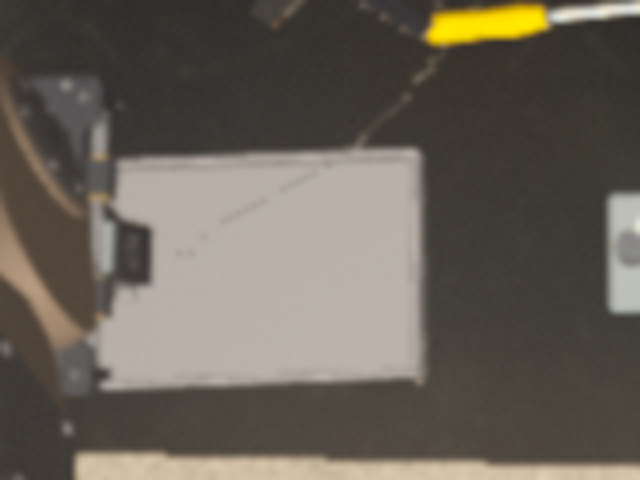

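The module hangs over the tray's left part at (130,250), within the walls. I'm lowering and releasing it.

Emit:
drive_tool(targets=[{"jaw":0.2,"travel":[-0.002,-0.003,0.02],"twist":0},{"jaw":0.2,"travel":[-0.002,-0.003,0.034],"twist":0},{"jaw":0.2,"travel":[-0.002,-0.003,0.04],"twist":0},{"jaw":0.2,"travel":[-0.002,-0.003,0.04],"twist":0},{"jaw":0.2,"travel":[-0.002,-0.003,0.04],"twist":0}])

```text
t: 4.97
eef_pos: [458.8, 320.7, 55.3]
tcp_rot: [-3.141, 0.0, 1.609]
ft_force: [-0.3, 0.4, -1.0]
opening: 0.452
grip_force: 30.0
```

Emit:
drive_tool(targets=[{"jaw":0.55,"travel":[0,0,0],"twist":0},{"jaw":0.8,"travel":[0,0,0],"twist":0},{"jaw":1,"travel":[0,0,0],"twist":0},{"jaw":1,"travel":[0,0,0],"twist":0},{"jaw":1,"travel":[0,0,0],"twist":0}])

```text
t: 5.38
eef_pos: [458.8, 321.4, 54.8]
tcp_rot: [3.141, -0.0, 1.61]
ft_force: [0.4, 0.6, -0.4]
opening: 0.751
grip_force: 0.0
```

Emit:
drive_tool(targets=[{"jaw":1,"travel":[0,0,-0.01],"twist":0},{"jaw":1,"travel":[0,0,-0.04],"twist":0},{"jaw":1,"travel":[0,0,-0.065],"twist":0},{"jaw":1,"travel":[-0.04,0,-0.065],"twist":0},{"jaw":1,"travel":[-0.08,0,-0.065],"twist":0},{"jaw":1,"travel":[-0.12,0,-0.065],"twist":0},{"jaw":1,"travel":[-0.16,0,-0.065],"twist":0},{"jaw":1,"travel":[-0.2,0,-0.065],"twist":0}])

```text
t: 6.05
eef_pos: [466.2, 120.0, 120.5]
tcp_rot: [3.141, -0.0, 1.61]
ft_force: [1.5, 0.8, -0.4]
opening: 0.999
grip_force: 0.0
```

```bash
python3 go.py -0.5 13 110; python3 -c "
from h import *
s=state();print(s['ft_force'],s['opening'],s['grip_force'])"
```

```text
travel [-224.2   11.2   10.5] twist 0.0005 at [466.2 120.  120.5] rpy [ 3.1407e+00 -1.0000e-04  1.6103e+00] q [0.11 0.42 2.01 0.   0.71 0.07] t 6.05
[ 1.45705495  0.84811614 -0.40582563] 0.999462273815717 0.0
```

Emit:
drive_tool(targets=[{"jaw":1,"travel":[-0.04,0.011,0],"twist":0},{"jaw":1,"travel":[-0.08,0.011,0],"twist":0},{"jaw":1,"travel":[-0.12,0.011,0],"twist":0},{"jaw":1,"travel":[-0.16,0.011,0],"twist":0},{"jaw":1,"travel":[-0.2,0.011,0],"twist":0},{"jaw":1,"travel":[-0.224,0.011,0],"twist":0},{"jaw":1,"travel":[-0.224,0.011,0],"twist":0},{"jaw":1,"travel":[-0.224,0.011,0],"twist":0}])

```text
t: 6.72
eef_pos: [486.1, -102.9, 120.1]
tcp_rot: [3.141, -0.0, 1.607]
ft_force: [-0.6, -0.3, 0.1]
opening: 0.999
grip_force: 0.0
```

```bash
python3 go.py -0.5 13 64
```

```text
travel [-0.7  0.2 56.1] twist -0.0028 at [ 486.1 -102.9  120.1] rpy [ 3.1412 -0.      1.607 ] q [-0.34  0.44  1.97  0.    0.73 -0.38] t 6.72
```

Emit:
drive_tool(targets=[{"jaw":1,"travel":[-0.0007,0.0002,0.03],"twist":-0.0028},{"jaw":1,"travel":[-0.0007,0.0002,0.05],"twist":-0.0028},{"jaw":1,"travel":[-0.0007,0.0002,0.0561],"twist":-0.0028},{"jaw":0.65,"travel":[-0.0007,0.0002,0.0561],"twist":-0.0028},{"jaw":0.6,"travel":[-0.0007,0.0002,0.0561],"twist":-0.0028},{"jaw":0.4,"travel":[-0.0007,0.0002,0.0561],"twist":-0.0028},{"jaw":0.4,"travel":[-0.0007,0.0002,0.0561],"twist":-0.0028},{"jaw":0.4,"travel":[-0.0007,0.0002,0.0561],"twist":-0.0028}])

```text
t: 7.38
eef_pos: [486.8, -102.5, 64.4]
tcp_rot: [3.14, 0.0, 1.613]
ft_force: [-1.0, -0.4, 0.4]
opening: 0.702
grip_force: 0.0
```

Emit:
drive_tool(targets=[{"jaw":0.4,"travel":[0,0,0],"twist":0},{"jaw":0.3,"travel":[0,0,0],"twist":0},{"jaw":0.2,"travel":[0,0,0],"twist":0},{"jaw":0.2,"travel":[0,0,0],"twist":0},{"jaw":0.2,"travel":[0,0,0],"twist":0},{"jaw":0.2,"travel":[0,0,0],"twist":0},{"jaw":0.2,"travel":[0,0,0],"twist":0}])

```text
t: 7.97
eef_pos: [486.6, -102.6, 63.9]
tcp_rot: [3.141, 0.0, 1.612]
ft_force: [-0.7, 1.3, 6.6]
opening: 0.456
grip_force: 30.0
```

Emit:
drive_tool(targets=[{"jaw":0.2,"travel":[0,0,-0.004],"twist":0},{"jaw":0.2,"travel":[0,0,-0.009],"twist":0},{"jaw":0.2,"travel":[0,0,-0.016],"twist":0},{"jaw":0.2,"travel":[0,0,-0.03],"twist":0},{"jaw":0.2,"travel":[0,0,-0.06],"twist":0},{"jaw":0.2,"travel":[0.03,-0.001,-0.06],"twist":0},{"jaw":0.2,"travel":[0.07,-0.002,-0.06],"twist":0},{"jaw":0.2,"travel":[0.11,-0.003,-0.06],"twist":0}])

```text
t: 8.63
eef_pos: [478.8, 7.9, 124.5]
tcp_rot: [3.14, 0.0, 1.61]
ft_force: [1.1, -0.5, -1.6]
opening: 0.454
grip_force: 30.0
```

Emit:
drive_tool(targets=[{"jaw":0.2,"travel":[0.04,-0.001,0],"twist":0},{"jaw":0.2,"travel":[0.08,-0.002,0],"twist":0},{"jaw":0.2,"travel":[0.12,-0.003,0],"twist":0},{"jaw":0.2,"travel":[0.16,-0.004,0],"twist":0},{"jaw":0.2,"travel":[0.2,-0.005,0],"twist":0},{"jaw":0.2,"travel":[0.24,-0.006,0],"twist":0},{"jaw":0.2,"travel":[0.267,-0.0065,0],"twist":0},{"jaw":0.2,"travel":[0.267,-0.0065,0],"twist":0}])

```text
t: 9.3
eef_pos: [460.7, 278.0, 124.1]
tcp_rot: [3.14, -0.001, 1.616]
ft_force: [0.1, -0.4, -2.2]
opening: 0.453
grip_force: 30.0
```

```bash
python3 go.py -10 391 54
```

```text
travel [-4.4  1.1 70.1] twist 0.0063 at [460.7 278.  124.1] rpy [ 3.1403e+00 -1.2000e-03  1.6161e+00] q [0.42 0.48 1.87 0.   0.79 0.37] t 9.3
```

Emit:
drive_tool(targets=[{"jaw":0.2,"travel":[-0.003,0.001,0.03],"twist":0},{"jaw":0.2,"travel":[-0.003,0.001,0.055],"twist":0},{"jaw":0.2,"travel":[-0.003,0.001,0.066],"twist":0},{"jaw":0.2,"travel":[-0.003,0.001,0.07],"twist":0},{"jaw":0.2,"travel":[-0.003,0.001,0.07],"twist":0},{"jaw":0.2,"travel":[-0.003,0.001,0.07],"twist":0}])

```text
t: 9.8
eef_pos: [463.0, 270.6, 54.6]
tcp_rot: [3.14, -0.0, 1.612]
ft_force: [0.9, -0.0, 2.3]
opening: 0.454
grip_force: 30.0
```

Emit:
drive_tool(targets=[{"jaw":0.55,"travel":[0,0,0],"twist":0},{"jaw":0.8,"travel":[0,0,0],"twist":0},{"jaw":1,"travel":[0,0,0],"twist":0},{"jaw":1,"travel":[0,0,0],"twist":0},{"jaw":1,"travel":[0,0,0],"twist":0}])

```text
t: 10.22
eef_pos: [462.5, 270.8, 53.6]
tcp_rot: [3.141, -0.0, 1.612]
ft_force: [-0.7, -1.0, 0.4]
opening: 0.748
grip_force: 0.0
```

Emit:
drive_tool(targets=[{"jaw":1,"travel":[0,0,-0.01],"twist":0},{"jaw":1,"travel":[0,0,-0.04],"twist":0},{"jaw":1,"travel":[0,0,-0.065],"twist":0},{"jaw":1,"travel":[-0.04,0,-0.065],"twist":0},{"jaw":1,"travel":[-0.08,0,-0.065],"twist":0},{"jaw":1,"travel":[-0.12,0,-0.065],"twist":0},{"jaw":1,"travel":[-0.16,0,-0.065],"twist":0},{"jaw":1,"travel":[-0.2,0,-0.065],"twist":0}])

```text
t: 10.88
eef_pos: [470.5, 69.3, 119.3]
tcp_rot: [3.141, -0.0, 1.613]
ft_force: [0.8, 0.5, 0.3]
opening: 0.998
grip_force: 0.0
```

Emit:
drive_tool(targets=[{"jaw":1,"travel":[-0.04,0.01,0],"twist":0},{"jaw":1,"travel":[-0.08,0.01,0],"twist":0},{"jaw":1,"travel":[-0.12,0.01,0],"twist":0},{"jaw":1,"travel":[-0.16,0.01,0],"twist":0},{"jaw":1,"travel":[-0.2,0.01,0],"twist":0},{"jaw":1,"travel":[-0.22,0.01,0],"twist":0},{"jaw":1,"travel":[-0.22,0.01,0],"twist":0},{"jaw":1,"travel":[-0.22,0.01,0],"twist":0}])

```text
t: 11.55
eef_pos: [489.6, -149.3, 118.9]
tcp_rot: [3.141, -0.0, 1.61]
ft_force: [1.3, 0.4, -1.3]
opening: 0.999
grip_force: 0.0
```

```bash
python3 go.py -0.5 -32 64
```

```text
travel [ 0.8 -1.6 54.9] twist 0.0003 at [ 489.6 -149.3  118.9] rpy [ 3.1413 -0.      1.6101] q [-0.43  0.46  1.94  0.    0.74 -0.46] t 11.55
```

Emit:
drive_tool(targets=[{"jaw":1,"travel":[0.0005,-0.0016,0.03],"twist":0},{"jaw":1,"travel":[0.0005,-0.0016,0.05],"twist":0},{"jaw":1,"travel":[0.0005,-0.0016,0.0549],"twist":0},{"jaw":0.65,"travel":[0.0005,-0.0016,0.0549],"twist":0},{"jaw":0.6,"travel":[0.0005,-0.0016,0.0549],"twist":0},{"jaw":0.4,"travel":[0.0005,-0.0016,0.0549],"twist":0},{"jaw":0.4,"travel":[0.0005,-0.0016,0.0549],"twist":0},{"jaw":0.4,"travel":[0.0005,-0.0016,0.0549],"twist":0}])

```text
t: 12.22
eef_pos: [488.5, -148.0, 64.5]
tcp_rot: [3.14, 0.001, 1.613]
ft_force: [1.1, -0.6, -0.3]
opening: 0.706
grip_force: 0.0
```

Emit:
drive_tool(targets=[{"jaw":0.4,"travel":[0,0,0],"twist":0},{"jaw":0.3,"travel":[0,0,0],"twist":0},{"jaw":0.2,"travel":[0,0,0],"twist":0},{"jaw":0.2,"travel":[0,0,0],"twist":0},{"jaw":0.2,"travel":[0,0,0],"twist":0},{"jaw":0.2,"travel":[0,0,0],"twist":0},{"jaw":0.2,"travel":[0,0,0],"twist":0}])

```text
t: 12.8
eef_pos: [488.4, -148.1, 64.0]
tcp_rot: [3.141, 0.0, 1.612]
ft_force: [-0.4, 0.4, 6.5]
opening: 0.459
grip_force: 30.0
```

Emit:
drive_tool(targets=[{"jaw":0.2,"travel":[0,0,-0.004],"twist":0},{"jaw":0.2,"travel":[0,0,-0.009],"twist":0},{"jaw":0.2,"travel":[0,0,-0.016],"twist":0},{"jaw":0.2,"travel":[0,0,-0.03],"twist":0},{"jaw":0.2,"travel":[0,0,-0.06],"twist":0},{"jaw":0.2,"travel":[0.03,-0.001,-0.06],"twist":0},{"jaw":0.2,"travel":[0.07,-0.002,-0.06],"twist":0},{"jaw":0.2,"travel":[0.11,-0.003,-0.06],"twist":0}])

```text
t: 13.47
eef_pos: [480.5, -37.6, 124.6]
tcp_rot: [3.14, 0.0, 1.61]
ft_force: [0.8, 0.5, -1.4]
opening: 0.456
grip_force: 30.0
```

Emit:
drive_tool(targets=[{"jaw":0.2,"travel":[0.04,-0.001,0],"twist":0},{"jaw":0.2,"travel":[0.08,-0.002,0],"twist":0},{"jaw":0.2,"travel":[0.12,-0.003,0],"twist":0},{"jaw":0.2,"travel":[0.16,-0.004,0],"twist":0},{"jaw":0.2,"travel":[0.2,-0.005,0],"twist":0},{"jaw":0.2,"travel":[0.24,-0.006,0],"twist":0},{"jaw":0.2,"travel":[0.26,-0.0065,0],"twist":0},{"jaw":0.2,"travel":[0.26,-0.0065,0],"twist":0}])

```text
t: 14.13
eef_pos: [462.8, 224.8, 124.2]
tcp_rot: [3.141, -0.001, 1.616]
ft_force: [0.2, -0.2, -1.8]
opening: 0.457
grip_force: 30.0
```

```bash
python3 go.py -10 341 54
```

```text
travel [-1.1  1.2 70.2] twist 0.0064 at [462.8 224.8 124.2] rpy [ 3.1406e+00 -8.0000e-04  1.6162e+00] q [0.32 0.46 1.93 0.   0.76 0.28] t 14.13
```

Emit:
drive_tool(targets=[{"jaw":0.2,"travel":[-0.001,0.001,0.03],"twist":0},{"jaw":0.2,"travel":[-0.001,0.001,0.055],"twist":0},{"jaw":0.2,"travel":[-0.001,0.001,0.066],"twist":0},{"jaw":0.2,"travel":[-0.001,0.001,0.07],"twist":0},{"jaw":0.2,"travel":[-0.001,0.001,0.07],"twist":0},{"jaw":0.2,"travel":[-0.001,0.001,0.07],"twist":0}])

```text
t: 14.63
eef_pos: [464.2, 219.7, 54.2]
tcp_rot: [-3.141, 0.0, 1.612]
ft_force: [-1.7, 0.7, 1.4]
opening: 0.455
grip_force: 30.0
```

Emit:
drive_tool(targets=[{"jaw":0.55,"travel":[0,0,0],"twist":0},{"jaw":0.8,"travel":[0,0,0],"twist":0},{"jaw":1,"travel":[0,0,0],"twist":0},{"jaw":1,"travel":[0,0,0],"twist":0},{"jaw":1,"travel":[0,0,0],"twist":0}])

```text
t: 15.05
eef_pos: [464.5, 220.3, 53.7]
tcp_rot: [3.141, -0.0, 1.612]
ft_force: [0.0, 0.9, 0.5]
opening: 0.745
grip_force: 0.0
```

Emit:
drive_tool(targets=[{"jaw":1,"travel":[0,0,-0.01],"twist":0},{"jaw":1,"travel":[0,0,-0.04],"twist":0},{"jaw":1,"travel":[0,0,-0.065],"twist":0},{"jaw":1,"travel":[-0.04,0,-0.065],"twist":0},{"jaw":1,"travel":[-0.08,0,-0.065],"twist":0},{"jaw":1,"travel":[-0.12,0,-0.065],"twist":0},{"jaw":1,"travel":[-0.16,0,-0.065],"twist":0},{"jaw":1,"travel":[-0.2,0,-0.065],"twist":0}])

```text
t: 15.72
eef_pos: [472.5, 18.8, 119.5]
tcp_rot: [3.141, 0.0, 1.613]
ft_force: [0.9, -0.4, 0.3]
opening: 1.006
grip_force: 0.0
```

Emit:
drive_tool(targets=[{"jaw":1,"travel":[-0.04,0.01,0],"twist":0},{"jaw":1,"travel":[-0.08,0.01,0],"twist":0},{"jaw":1,"travel":[-0.12,0.01,0],"twist":0},{"jaw":1,"travel":[-0.16,0.01,0],"twist":0},{"jaw":1,"travel":[-0.2,0.01,0],"twist":0},{"jaw":1,"travel":[-0.215,0.01,0],"twist":0},{"jaw":1,"travel":[-0.215,0.01,0],"twist":0},{"jaw":1,"travel":[-0.215,0.01,0],"twist":0}])

```text
t: 16.38
eef_pos: [491.2, -193.9, 118.8]
tcp_rot: [-3.141, -0.0, 1.611]
ft_force: [-0.3, 0.3, -0.2]
opening: 1.001
grip_force: 0.0
```

```bash
python3 go.py -0.5 -77 64
```

```text
travel [ 0.4 -1.4 54.8] twist 0.001 at [ 491.2 -193.9  118.8] rpy [-3.1414e+00 -4.0000e-04  1.6108e+00] q [-0.5   0.48  1.9   0.    0.76 -0.54] t 16.38
```

Emit:
drive_tool(targets=[{"jaw":1,"travel":[0.0004,-0.0014,0.03],"twist":0},{"jaw":1,"travel":[0.0004,-0.0014,0.05],"twist":0},{"jaw":1,"travel":[0.0004,-0.0014,0.0548],"twist":0},{"jaw":0.65,"travel":[0.0004,-0.0014,0.0548],"twist":0},{"jaw":0.6,"travel":[0.0004,-0.0014,0.0548],"twist":0},{"jaw":0.4,"travel":[0.0004,-0.0014,0.0548],"twist":0},{"jaw":0.4,"travel":[0.0004,-0.0014,0.0548],"twist":0},{"jaw":0.4,"travel":[0.0004,-0.0014,0.0548],"twist":0}])

```text
t: 17.05
eef_pos: [490.5, -193.6, 64.7]
tcp_rot: [3.14, 0.001, 1.613]
ft_force: [0.4, -0.1, 0.3]
opening: 0.708
grip_force: 0.0
```

Emit:
drive_tool(targets=[{"jaw":0.4,"travel":[0,0,0],"twist":0},{"jaw":0.3,"travel":[0,0,0],"twist":0},{"jaw":0.2,"travel":[0,0,0],"twist":0},{"jaw":0.2,"travel":[0,0,0],"twist":0},{"jaw":0.2,"travel":[0,0,0],"twist":0},{"jaw":0.2,"travel":[0,0,0],"twist":0},{"jaw":0.2,"travel":[0,0,0],"twist":0}])

```text
t: 17.63
eef_pos: [490.3, -193.7, 64.2]
tcp_rot: [3.141, 0.0, 1.612]
ft_force: [-1.1, -0.3, 5.2]
opening: 0.455
grip_force: 30.0
```

Emit:
drive_tool(targets=[{"jaw":0.2,"travel":[0,0,-0.004],"twist":0},{"jaw":0.2,"travel":[0,0,-0.009],"twist":0},{"jaw":0.2,"travel":[0,0,-0.016],"twist":0},{"jaw":0.2,"travel":[0,0,-0.03],"twist":0},{"jaw":0.2,"travel":[0,0,-0.06],"twist":0},{"jaw":0.2,"travel":[0.03,-0.001,-0.06],"twist":0},{"jaw":0.2,"travel":[0.07,-0.002,-0.06],"twist":0},{"jaw":0.2,"travel":[0.11,-0.003,-0.06],"twist":0}])

```text
t: 18.3
eef_pos: [482.5, -83.2, 124.7]
tcp_rot: [3.14, 0.0, 1.61]
ft_force: [1.1, -0.1, -1.0]
opening: 0.455
grip_force: 30.0
```

Emit:
drive_tool(targets=[{"jaw":0.2,"travel":[0.04,-0.001,0],"twist":0},{"jaw":0.2,"travel":[0.08,-0.002,0],"twist":0},{"jaw":0.2,"travel":[0.12,-0.003,0],"twist":0},{"jaw":0.2,"travel":[0.16,-0.004,0],"twist":0},{"jaw":0.2,"travel":[0.2,-0.005,0],"twist":0},{"jaw":0.2,"travel":[0.24,-0.006,0],"twist":0},{"jaw":0.2,"travel":[0.256,-0.0065,0],"twist":0},{"jaw":0.2,"travel":[0.256,-0.0065,0],"twist":0}])

```text
t: 18.97
eef_pos: [465.0, 174.8, 124.4]
tcp_rot: [3.141, -0.001, 1.616]
ft_force: [0.1, -0.3, -0.7]
opening: 0.456
grip_force: 30.0
```

```bash
python3 go.py -10 291 54
```

```text
travel [-1.1  0.9 70.4] twist 0.0063 at [465.  174.8 124.4] rpy [ 3.1407e+00 -6.0000e-04  1.6161e+00] q [0.23 0.43 1.97 0.   0.74 0.18] t 18.97
```

Emit:
drive_tool(targets=[{"jaw":0.2,"travel":[-0.001,0.001,0.03],"twist":0},{"jaw":0.2,"travel":[-0.001,0.001,0.055],"twist":0},{"jaw":0.2,"travel":[-0.001,0.001,0.066],"twist":0},{"jaw":0.2,"travel":[-0.001,0.001,0.07],"twist":0},{"jaw":0.2,"travel":[-0.001,0.001,0.07],"twist":0},{"jaw":0.2,"travel":[-0.001,0.001,0.07],"twist":0}])

```text
t: 19.47
eef_pos: [466.6, 170.1, 54.3]
tcp_rot: [3.142, -0.0, 1.612]
ft_force: [-0.1, -0.8, -1.0]
opening: 0.456
grip_force: 30.0
```

Emit:
drive_tool(targets=[{"jaw":0.55,"travel":[0,0,0],"twist":0},{"jaw":0.8,"travel":[0,0,0],"twist":0},{"jaw":1,"travel":[0,0,0],"twist":0},{"jaw":1,"travel":[0,0,0],"twist":0},{"jaw":1,"travel":[0,0,0],"twist":0}])

```text
t: 19.88
eef_pos: [466.6, 170.7, 53.9]
tcp_rot: [3.141, -0.0, 1.612]
ft_force: [0.4, -0.5, -0.0]
opening: 0.748
grip_force: 0.0
```

Emit:
drive_tool(targets=[{"jaw":1,"travel":[0,0,-0.01],"twist":0},{"jaw":1,"travel":[0,0,-0.04],"twist":0},{"jaw":1,"travel":[0,0,-0.08],"twist":0},{"jaw":1,"travel":[0,0,-0.12],"twist":0},{"jaw":1,"travel":[-0.04,0,-0.12],"twist":0},{"jaw":1,"travel":[-0.04,0,-0.12],"twist":0}])

```text
t: 20.38
eef_pos: [468.9, 127.9, 176.6]
tcp_rot: [3.137, 0.0, 1.612]
ft_force: [0.4, 0.2, -0.3]
opening: 1.001
grip_force: 0.0
```

```bash
python3 - <<'E'
from h import *
for n in("scene","top"):
    c=read_camera(n); cv2.imwrite(f"pics/{n}2.png",c["frame"][:,:,::-1])
a=cv2.imread("pics/scene2.png")[100:340,190:450]; b=cv2.imread("pics/top2.png")[150:290,150:430]
a=cv2.resize(a,None,fx=1.25*1.0,fy=1.25); b=cv2.resize(b,None,fx=1.6,fy=1.6)
h=max(a.shape[0],b.shape[0]); o=np.zeros((h,a.shape[1]+b.shape[1],3),np.uint8); o[:a.shape[0],:a.shape[1]]=a; o[:b.shape[0],a.shape[1]:]=b
cv2.imwrite("pics/c2.png",o); print(o.shape)
E
```

```text
(300, 773, 3)
```

View pics/c2.png

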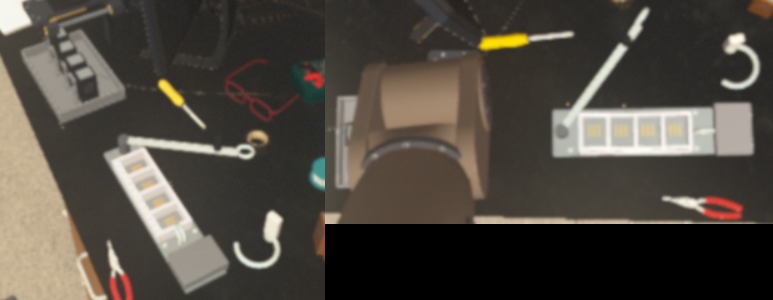

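All four modules stand in the tray, at about (50–90, 35–90) in the left panel. The four bays are empty, and the hook and bar look unmoved. Next is the bar knob, at rack coordinates ≈(141, 0), angle ≈0.9.

```bash
python3 go.py 141 0 110 0.9
```

```text
travel [-247.3  150.4   64.7] twist -0.8994 at [468.1 130.  174.7] rpy [ 3.1406e+00 -2.0000e-04  1.6104e+00] q [0.13 0.35 1.94 0.   0.85 0.1 ] t 20.48
```

Emit:
drive_tool(targets=[{"jaw":1,"travel":[-0.032,0.019,0],"twist":-0.115},{"jaw":1,"travel":[-0.064,0.038,0.01],"twist":-0.23},{"jaw":1,"travel":[-0.096,0.057,0.02],"twist":-0.345},{"jaw":1,"travel":[-0.128,0.077,0.03],"twist":-0.46},{"jaw":1,"travel":[-0.16,0.096,0.04],"twist":-0.575},{"jaw":1,"travel":[-0.192,0.116,0.05],"twist":-0.69},{"jaw":1,"travel":[-0.224,0.135,0.06],"twist":-0.8},{"jaw":1,"travel":[-0.247,0.15,0.0647],"twist":-0.8994}])

```text
t: 21.15
eef_pos: [629.0, -111.4, 107.0]
tcp_rot: [-3.141, -0.002, 2.517]
ft_force: [0.4, 0.3, 0.2]
opening: 0.999
grip_force: 0.0
```

Emit:
drive_tool(targets=[{"jaw":1,"travel":[0,0,0],"twist":0},{"jaw":1,"travel":[0,0,0],"twist":0}])

```text
t: 21.32
eef_pos: [628.2, -109.9, 107.6]
tcp_rot: [-3.141, -0.002, 2.51]
ft_force: [-0.4, 0.3, 0.1]
opening: 0.999
grip_force: 0.0
```

```bash
python3 go.py 141 0 55 0.9; python3 - <<'E'
from h import *
c=read_camera("wrist"); np.savez("pics/w2.npz",**{k:c[k] for k in c}); cv2.imwrite("pics/w2.png",c["frame"][:,:,::-1])
print(fproj(c,r2w(141,0,82)),fproj(c,r2w(0,112,56)))
E
```

```text
travel [-0.7 -1.  52.6] twist 0.0001 at [ 628.2 -109.9  107.6] rpy [-3.1410e+00 -2.4000e-03  2.5099e+00] q [-0.28  0.63  1.63  0.    0.89 -1.22] t 21.32
[318.04409445 226.52470135] [318.30698425 -23.21270557]
```

View pics/w2.png

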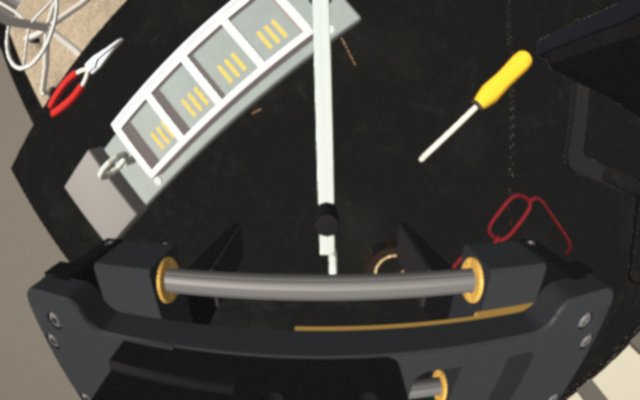

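The knob's top sits near (326,221) against a predicted (318,226). So it is about 4–5 mm further along +tool y and 3 mm along +tool x, which makes φ≈0.925. I'm grasping it.

Emit:
drive_tool(targets=[{"jaw":1,"travel":[0.002,0.004,0.03],"twist":0},{"jaw":1,"travel":[0.002,0.004,0.05],"twist":0},{"jaw":0.6,"travel":[0.002,0.004,0.0526],"twist":0},{"jaw":0.4,"travel":[0.002,0.004,0.0526],"twist":0},{"jaw":0.3,"travel":[0.002,0.004,0.0526],"twist":0},{"jaw":0.3,"travel":[0.002,0.004,0.0526],"twist":0},{"jaw":0.3,"travel":[0.002,0.004,0.0526],"twist":0},{"jaw":0.3,"travel":[0.002,0.004,0.0526],"twist":0}])

```text
t: 22.03
eef_pos: [629.4, -105.4, 57.6]
tcp_rot: [3.141, 0.001, 2.512]
ft_force: [-0.8, 1.2, -0.5]
opening: 0.633
grip_force: 0.0
```

Emit:
drive_tool(targets=[{"jaw":0.1,"travel":[0,0,0],"twist":0},{"jaw":0.1,"travel":[0,0,0],"twist":0},{"jaw":0.1,"travel":[0,0,0],"twist":0},{"jaw":0.1,"travel":[0,0,0],"twist":0},{"jaw":0.1,"travel":[0,0,0],"twist":0},{"jaw":0.1,"travel":[0,0,0],"twist":0},{"jaw":0.1,"travel":[0,0,0],"twist":0}])

```text
t: 22.62
eef_pos: [629.1, -105.3, 56.5]
tcp_rot: [3.141, 0.0, 2.512]
ft_force: [0.1, 0.3, 0.6]
opening: 0.173
grip_force: 30.0
```

```bash
python3 - <<'E'
from h import *
s=state();p=s["eef_pos"];y=s["tcp_rot"][2];a=RK[2]
h=r2w(0,112,0);d=p-h;r=np.hypot(d[0],d[1]);phi=np.arctan2(d[1],d[0])+np.pi/2-a
print("r",r,"phi",phi,"yawphi",y-np.pi/2-a,s["opening"],s["grip_force"],s["ft_force"])
print("knob rel",w2r(p))
for f in [.8,.68,.56,.44,.32,.22,.14,.08,.04,.02,0,-.01]:
    t=h[:2]+180*np.array([np.cos(f-np.pi/2+a),np.sin(f-np.pi/2+a)])-p[:2]
    print(f,np.round([t@[np.cos(y),np.sin(y)],t@[np.sin(y),-np.cos(y)]],1),"tw",round(y-np.pi/2-a-f,3))
E
```

```text
r 177.43922360919927 phi 0.928723767463922 yawphi 0.9019430071059135 0.17321155093036725 30.00180333852768 [0.05466155 0.31190157 0.63237953]
knob rel [142.10332242   5.73935896]
0.8 [ -1.7 -23.1] tw 0.102
0.68 [  1.8 -44.4] tw 0.222
0.56 [  7.8 -65.1] tw 0.342
0.44 [ 16.2 -85. ] tw 0.462
0.32 [  27.  -103.7] tw 0.582
0.22 [  37.6 -118.2] tw 0.682
0.14 [  47.1 -129. ] tw 0.762
0.08 [  54.8 -136.6] tw 0.822
0.04 [  60.2 -141.4] tw 0.862
0.02 [  63.  -143.7] tw 0.882
0 [  65.8 -146. ] tw 0.902
-0.01 [  67.2 -147.1] tw 0.912
```

Emit:
drive_tool(targets=[{"jaw":0.1,"travel":[0.0008,-0.0229,0],"twist":0.102},{"jaw":0.1,"travel":[0.0042,-0.0439,0],"twist":0.222},{"jaw":0.1,"travel":[0.0102,-0.0643,0],"twist":0.342},{"jaw":0.1,"travel":[0.0184,-0.0839,0],"twist":0.462},{"jaw":0.1,"travel":[0.0291,-0.1023,0],"twist":0.582},{"jaw":0.1,"travel":[0.0395,-0.1166,0],"twist":0.682},{"jaw":0.1,"travel":[0.0489,-0.1273,0],"twist":0.762},{"jaw":0.1,"travel":[0.0565,-0.1348,0],"twist":0.822}])

```text
t: 23.28
eef_pos: [502.7, -180.5, 56.4]
tcp_rot: [-3.141, -0.002, 1.684]
ft_force: [1.8, 9.1, -1.3]
opening: 0.172
grip_force: 30.0
```

Emit:
drive_tool(targets=[{"jaw":0.1,"travel":[0.0,-0.005,0],"twist":0.03},{"jaw":0.1,"travel":[0.0003,-0.009,0],"twist":0.05},{"jaw":0.1,"travel":[0.0005,-0.012,0],"twist":0.07},{"jaw":0.1,"travel":[0.0005,-0.0135,0],"twist":0.08},{"jaw":0.1,"travel":[0.0005,-0.0135,0],"twist":0.08}])

```text
t: 23.7
eef_pos: [490.3, -181.4, 56.4]
tcp_rot: [-3.141, -0.001, 1.608]
ft_force: [1.0, 5.8, -0.9]
opening: 0.172
grip_force: 30.0
```

```bash
python3 go.py 0 -66 56; python3 -c "
from h import *
s=state();print(w2r(s['eef_pos']),s['ft_force'],s['opening'],s['grip_force'])"
```

```text
travel [-1.2 -0.5  0.4] twist -0.0016 at [ 490.3 -181.4   56.4] rpy [-3.1415e+00 -1.2000e-03  1.6082e+00] q [-0.48  0.57  1.96  0.    0.61 -0.52] t 23.7
[  0.50205952 -64.83106102] [ 0.9833479   5.84687612 -0.91553642] 0.17243214758723852 30.000053644180298
```

Emit:
drive_tool(targets=[{"jaw":0.1,"travel":[0,-0.001,0],"twist":0},{"jaw":0.1,"travel":[0,-0.002,0],"twist":0},{"jaw":0.1,"travel":[0,-0.003,0],"twist":0},{"jaw":0.1,"travel":[0,-0.003,0],"twist":0}])

```text
t: 24.03
eef_pos: [490.2, -181.6, 56.5]
tcp_rot: [3.136, 0.0, 1.609]
ft_force: [18.3, 12.8, -9.3]
opening: 0.173
grip_force: 30.0
```

The bar is against its stop, with an 18 N reaction and the knob at rack x≈0.5. I'm releasing it, rising and going to look at the hook from close by.

Emit:
drive_tool(targets=[{"jaw":0.3,"travel":[0,0.002,0],"twist":0},{"jaw":0.5,"travel":[0,0.002,0],"twist":0},{"jaw":0.5,"travel":[0,0.002,0],"twist":0},{"jaw":0.5,"travel":[0,0.002,0],"twist":0},{"jaw":0.5,"travel":[0,0.002,0],"twist":0},{"jaw":0.5,"travel":[0,0.002,-0.03],"twist":0},{"jaw":0.5,"travel":[0,0.002,-0.06],"twist":0},{"jaw":0.5,"travel":[0,0.002,-0.1],"twist":0}])

```text
t: 24.7
eef_pos: [488.4, -181.9, 156.2]
tcp_rot: [-3.138, -0.002, 1.609]
ft_force: [1.2, -0.4, 0.4]
opening: 0.497
grip_force: 0.0
```

Emit:
drive_tool(targets=[{"jaw":0.4,"travel":[-0.028,0.026,0],"twist":-0.05},{"jaw":0.4,"travel":[-0.056,0.052,0],"twist":-0.1},{"jaw":0.4,"travel":[-0.084,0.078,0],"twist":-0.15},{"jaw":0.4,"travel":[-0.112,0.104,0],"twist":-0.2},{"jaw":0.4,"travel":[-0.144,0.134,0],"twist":-0.21},{"jaw":0.4,"travel":[-0.144,0.134,0],"twist":-0.21},{"jaw":0.4,"travel":[-0.144,0.134,0],"twist":-0.21}])

```text
t: 25.28
eef_pos: [629.3, -322.1, 155.2]
tcp_rot: [-3.141, -0.001, 1.818]
ft_force: [-0.5, 0.5, -0.2]
opening: 0.401
grip_force: 0.0
```

```bash
python3 - <<'E'
from h import *
print(state()["eef_pos"],state()["tcp_rot"])
c=read_camera("wrist"); np.savez("pics/w3.npz",**{k:c[k] for k in c}); cv2.imwrite("pics/w3.png",c["frame"][:,:,::-1])
a=.253
im=c["frame"][:,:,::-1].copy()
for z,col in((4,(0,0,255)),):
  for t in np.arange(-230,1,46): 
    t=np.radians(t)+a; cv2.circle(im,tuple(int(v) for v in fproj(c,[616.8+35*np.cos(t),-270.2+35*np.sin(t),z])),1,col,-1)
cv2.imwrite("pics/w3m.png",cv2.resize(im[60:280,160:480],None,fx=2.4,fy=2.4,interpolation=cv2.INTER_CUBIC))
E
```

```text
[ 629.28845822 -322.11933667  155.20948721] [-3.14095350e+00 -7.14590830e-04  1.81837619e+00]
```

View pics/w3m.png

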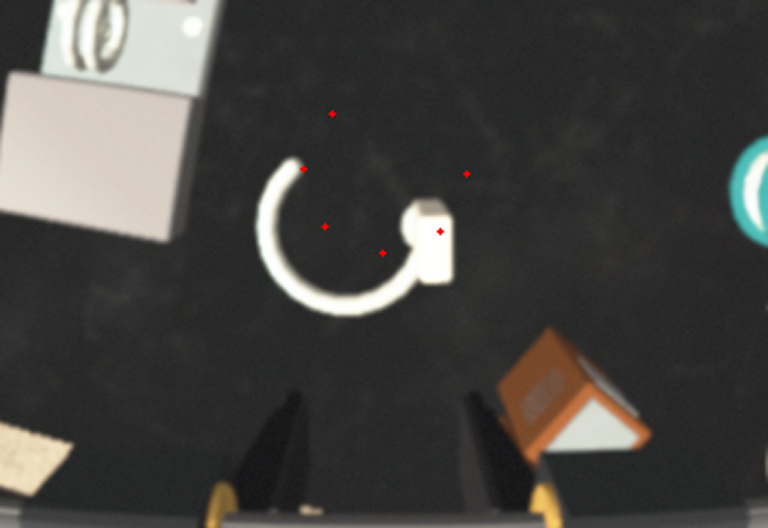

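The knock has come: the hook is now displaced. Its tip is at crop (297,162), the arc bottom at (345,305) and the grip's top face at (433,249). The two rings at (95,35) now stand side by side. I'll fit the hook's new pose.

```bash
python3 - <<'E'
from h import *
from scipy.optimize import least_squares
c=dict(np.load("pics/w3.npz"))
px=lambda x,y:(160+(x+.5)/2.4-.5,60+(y+.5)/2.4-.5)
arc=np.array([fray(c,*px(*q),4)[:2] for q in[(268,228),(273,255),(290,282),(318,300),(345,306),(375,298),(398,281),(276,190)]])
tip=fray(c,*px(297,162),4)[:2]; g=fray(c,*px(433,249),64)[:2]
cs=[fray(c,*px(*q),64)[:2] for q in[(416,216),(447,214),(453,281),(419,283)]]
print("top face sides",[np.linalg.norm(cs[i]-cs[(i+1)%4]).round(1) for i in range(4)])
def f(p):
    C=p[:2];e=lambda r,t:C+r*np.array([np.cos(p[2]+t),np.sin(p[2]+t)])
    return np.concatenate([np.linalg.norm(arc-C,axis=1)-35,tip-e(35,np.radians(130)),g-e(35,0)])
r=least_squares(f,[600,-300,.3]);print(r.x,np.round(r.fun,1)); p=r.x
l=cs[1]+cs[0]-cs[2]-cs[3];print("grip long axis yaw",np.arctan2(l[1],l[0])-np.pi/2,"grip top mean",np.mean(cs,0))
gf=p[:2]+35*np.array([np.cos(p[2]),np.sin(p[2])]);print("grip",gf,g)
# eye check
for q in[(95,35),(82,35),(112,35)]: w=fray(c,160+q[0]/2.4,60+q[1]/2.4,46);print(w2r(w))
for q in[(10,73),(191,97),(170,241)]: w=fray(c,160+q[0]/2.4,60+q[1]/2.4,36);print("pad",w2r(w))
E
```

```text
top face sides [np.float64(11.1), np.float64(24.6), np.float64(12.4), np.float64(24.5)]
[ 6.05132492e+02 -2.96196406e+02  2.19701570e-01] [-0.7 -0.1  0.6  0.9  1.3  0.  -1.2 -0.7  0.6  1.  -0.9  1. ]
grip long axis yaw 0.32754482839786725 grip top mean [ 638.68112143 -287.42198779]
grip [ 639.29118022 -288.56856253] [ 638.41717457 -287.58141722]
[ 4.67973625e-02 -1.21828628e+02]
[  -5.5742388  -122.44287825]
[   7.27464534 -121.00394014]
pad [ -40.84828814 -141.28785526]
pad [  41.41046237 -140.61704784]
pad [  42.60278932 -199.40399987]
```

The fit is consistent: residuals are about 1 mm, the grip top measures 12×24 mm and the pad corners fall where expected. I'm grasping the hook's grip at (639,-288).

Emit:
drive_tool(targets=[{"jaw":0.4,"travel":[0.0307,0.0177,0],"twist":0},{"jaw":0.4,"travel":[0.0307,0.0177,0.03],"twist":0},{"jaw":0.4,"travel":[0.0307,0.0177,0.06],"twist":0},{"jaw":0.4,"travel":[0.0307,0.0177,0.09],"twist":0},{"jaw":0.4,"travel":[0.0307,0.0177,0.115],"twist":0},{"jaw":0.4,"travel":[0.0307,0.0177,0.125],"twist":0},{"jaw":0.4,"travel":[0.0307,0.0177,0.125],"twist":0}])

```text
t: 25.92
eef_pos: [637.1, -285.4, 29.6]
tcp_rot: [-3.139, -0.003, 1.82]
ft_force: [-1.0, -0.1, -1.1]
opening: 0.399
grip_force: 0.0
```

Emit:
drive_tool(targets=[{"jaw":0.25,"travel":[0,0,0],"twist":0},{"jaw":0.2,"travel":[0,0,0],"twist":0},{"jaw":0.1,"travel":[0,0,0],"twist":0},{"jaw":0.05,"travel":[0,0,0],"twist":0},{"jaw":0.05,"travel":[0,0,0],"twist":0},{"jaw":0.05,"travel":[0,0,0],"twist":0}])

```text
t: 26.42
eef_pos: [639.0, -286.9, 32.7]
tcp_rot: [3.14, 0.001, 1.82]
ft_force: [-0.4, -0.2, 6.6]
opening: 0.123
grip_force: 30.0
```

Emit:
drive_tool(targets=[{"jaw":0.05,"travel":[0,0,-0.01],"twist":0},{"jaw":0.05,"travel":[0,0,-0.04],"twist":0},{"jaw":0.05,"travel":[0,0,-0.07],"twist":0},{"jaw":0.05,"travel":[0,0,-0.07],"twist":0},{"jaw":0.05,"travel":[0,0,-0.07],"twist":0}])

```text
t: 26.83
eef_pos: [639.3, -287.0, 103.9]
tcp_rot: [3.139, 0.002, 1.82]
ft_force: [-0.3, 0.6, -1.6]
opening: 0.125
grip_force: 29.9
```

```bash
python3 - <<'E'
from h import *
s=state();print(s["eef_pos"],s["tcp_rot"],s["joints"],s["opening"],s["grip_force"],s["ft_force"])
c=read_camera("wrist"); np.savez("pics/w4.npz",**{k:c[k] for k in c}); 
cv2.imwrite("pics/w4.png",cv2.resize(c["frame"][60:280,200:440,::-1],None,fx=2.6,fy=2.6,interpolation=cv2.INTER_CUBIC))
E
```

```text
[ 639.28810031 -287.0455593   103.89526337] [3.13892752e+00 2.40038427e-03 1.81980868e+00] [-5.16251636e-01  7.07247875e-01  1.46151196e+00  1.39562039e-04
  9.69247913e-01 -7.65345963e-01] 0.12477681672000739 29.944724142551422 [-0.28582047  0.61068613 -1.63770362]
```

View pics/w4.png

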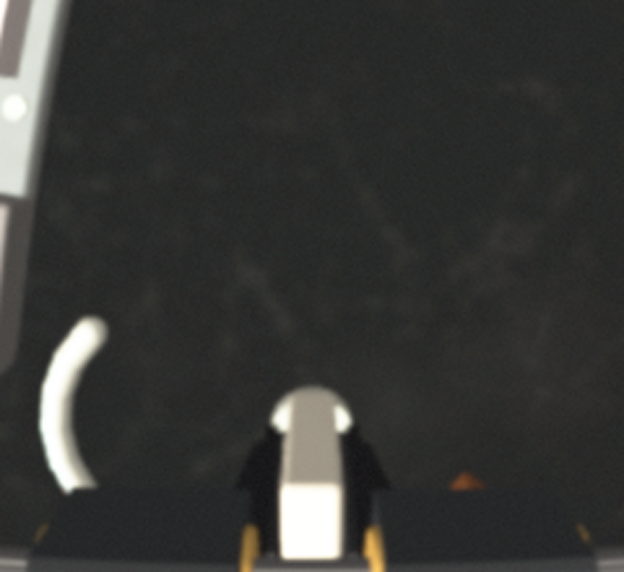

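The hook hangs level from the fingers, with its tip near (92,332) and the grip centred between the pads. I'll check the hook's offset in the grasp from the tip.

```bash
python3 - <<'E'
from h import *
c=dict(np.load("pics/w4.npz")); s=state();p=s["eef_pos"];y=s["tcp_rot"][2]
X=np.array([np.cos(y),np.sin(y)]);Y=np.array([np.sin(y),-np.cos(y)])
px=lambda x,y:(200+(x+.5)/2.6-.5,60+(y+.5)/2.6-.5)
for z in(73,75,77):
  w=fray(c,*px(92,334),z)[:2]-p[:2]; m=fray(c,*px(55,410),z)[:2]-p[:2]
  print(z,"tip end-ish tool x,y",w@X,w@Y,"left arc",m@X,m@Y)
w=fray(c,*px(311,522),75+60)[:2]-p[:2];print("grip top",w@X,w@Y)
print("expected tip x 26.8 y -57.5 (bar end centre); leftmost y -70")
E
```

```text
73 tip end-ish tool x,y 24.452462693120076 -57.91659400017225 left arc 2.824380166184776 -70.46763455271662
75 tip end-ish tool x,y 24.976552183422008 -57.34262982047424 left arc 3.5627964501754477 -69.76929391589478
77 tip end-ish tool x,y 25.500641673723976 -56.76866564077632 left arc 4.301212734166091 -69.07095327907282
grip top 2.6703938477520026 0.15506144867774224
expected tip x 26.8 y -57.5 (bar end centre); leftmost y -70
```

```bash
python3 go.py 34.9 -158 113 -0.087
```

```text
travel [  40.3 -103.5  -10.8] twist 0.297 at [ 638.6 -286.7  102.2] rpy [3.1409e+00 5.0000e-04 1.8198e+00] q [-0.52  0.71  1.46  0.    0.97 -0.77] t 26.88
```

Emit:
drive_tool(targets=[{"jaw":0.05,"travel":[0.0,0.0,-0.011],"twist":0},{"jaw":0.05,"travel":[0.006,-0.016,-0.011],"twist":0.05},{"jaw":0.05,"travel":[0.014,-0.036,-0.011],"twist":0.12},{"jaw":0.05,"travel":[0.022,-0.056,-0.011],"twist":0.18},{"jaw":0.05,"travel":[0.03,-0.076,-0.011],"twist":0.24},{"jaw":0.05,"travel":[0.036,-0.092,-0.011],"twist":0.29},{"jaw":0.05,"travel":[0.0403,-0.1035,-0.011],"twist":0.297},{"jaw":0.05,"travel":[0.0403,-0.1035,-0.011],"twist":0.297}])

```text
t: 27.55
eef_pos: [526.3, -272.7, 112.3]
tcp_rot: [-3.139, -0.001, 1.522]
ft_force: [1.0, -0.2, -0.7]
opening: 0.122
grip_force: 29.9
```

Emit:
drive_tool(targets=[{"jaw":0.05,"travel":[0,0,0],"twist":0},{"jaw":0.05,"travel":[0,0,0],"twist":0}])

```text
t: 27.72
eef_pos: [529.0, -273.4, 112.4]
tcp_rot: [3.141, -0.0, 1.523]
ft_force: [-0.6, -0.9, -0.1]
opening: 0.12
grip_force: 29.9
```

```bash
python3 go.py 34.9 -158 74.5 -0.087; python3 - <<'E'
from h import *
s=state();print(s["opening"],s["grip_force"],s["ft_force"])
c=read_camera("wrist"); np.savez("pics/w5.npz",**{k:c[k] for k in c}); 
cv2.imwrite("pics/w5.png",cv2.resize(c["frame"][60:280,180:420,::-1],None,fx=2.6,fy=2.6,interpolation=cv2.INTER_CUBIC))
E
```

```text
travel [ 0.2 -0.7 37.9] twist 0.0004 at [ 529.  -273.4  112.4] rpy [ 3.1414 -0.      1.5232] q [-0.59  0.57  1.74  0.    0.84 -0.54] t 27.72
0.12016903009962289 29.944861829280853 [-0.58083968 -0.85494906 -0.10214219]
```

View pics/w5.png

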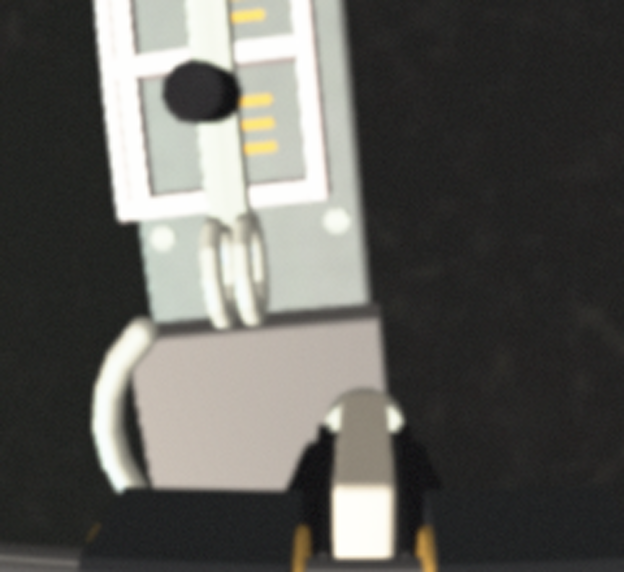

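The rings stand parallel at (215,275) and (250,275). The hook tip at (148,330) is in front of them (rack −x side), and the opening straddles them. I'm lowering the hook and starting the turn.

Emit:
drive_tool(targets=[{"jaw":0.05,"travel":[0.0002,-0.0007,0.015],"twist":0},{"jaw":0.05,"travel":[0.0002,-0.0007,0.028],"twist":0},{"jaw":0.05,"travel":[0.0002,-0.0007,0.036],"twist":0},{"jaw":0.05,"travel":[0.0002,-0.0007,0.038],"twist":0},{"jaw":0.05,"travel":[0.0002,-0.0007,0.038],"twist":0},{"jaw":0.05,"travel":[0.0002,-0.0007,0.038],"twist":0}])

```text
t: 28.27
eef_pos: [528.1, -273.0, 74.8]
tcp_rot: [3.141, 0.0, 1.523]
ft_force: [0.5, -0.1, -1.0]
opening: 0.127
grip_force: 29.9
```

```bash
python3 go.py 34.9 -158 74.5 -0.087; python3 - <<'E'
from h import *
s=state();print(s["opening"],s["grip_force"],s["ft_force"])
c=read_camera("wrist"); np.savez("pics/w6.npz",**{k:c[k] for k in c}); im=c["frame"][:,:,::-1].copy()
im=cv2.resize(im[100:260,200:360],None,fx=3.7,fy=3.7,interpolation=cv2.INTER_CUBIC)
y=s["tcp_rot"][2];p=s["eef_pos"];Y=np.array([np.sin(y),-np.cos(y)]);C=p[:2]-35*Y;print("C rack",w2r(C))
def D(w,col): q=(fproj(c,w)-[200,100]+.5)*3.7; cv2.circle(im,tuple(int(v) for v in q),2,col,-1)
hy=y-np.pi/2
for t in np.radians([130,145,160,180,200]): D([C[0]+35*np.cos(t+hy),C[1]+35*np.sin(t+hy),45],(0,0,255))
for x in(-4.5,4.5):
  for t in np.arange(0,6.28,.52): D(r2w(x,-120+15*np.cos(t),46+15*np.sin(t)),(0,255,0))
cv2.imwrite("pics/w6.png",im)
E
```

```text
travel [-0.1  0.3  0.3] twist 0.0002 at [ 528.1 -273.    74.8] rpy [3.1413e+00 1.0000e-04 1.5230e+00] q [-0.59  0.62  1.77  0.    0.76 -0.54] t 28.27
0.12669155968087842 29.944935142993927 [ 0.50541955 -0.11317779 -0.95349835]
C rack [  -0.23330899 -154.86399267]
```

View pics/w6.png

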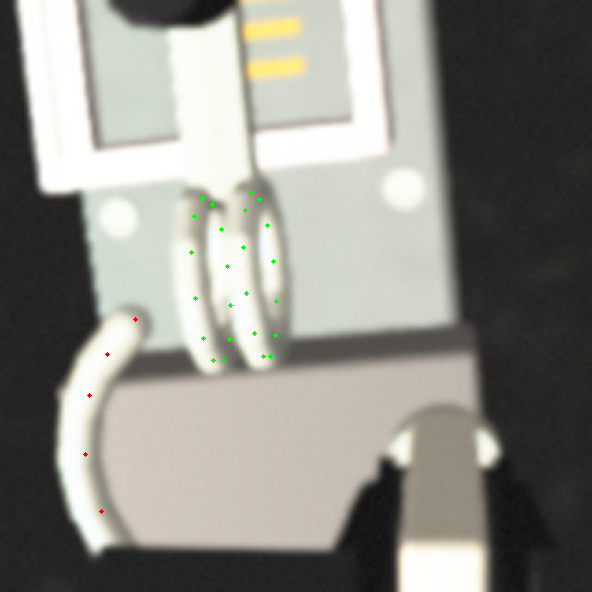

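The projected rings (green) and hook arc (red) match the picture to about 1 mm, so I'm turning the hook through.

Emit:
drive_tool(targets=[{"jaw":0.05,"travel":[-0.0035,-0.0002,0],"twist":0.1},{"jaw":0.05,"travel":[-0.007,-0.0007,0],"twist":0.2},{"jaw":0.05,"travel":[-0.0103,-0.0016,0],"twist":0.3},{"jaw":0.05,"travel":[-0.0136,-0.0028,0],"twist":0.4},{"jaw":0.05,"travel":[-0.0168,-0.0043,0],"twist":0.5},{"jaw":0.05,"travel":[-0.0168,-0.0043,0],"twist":0.5}])

```text
t: 28.82
eef_pos: [522.7, -290.1, 75.2]
tcp_rot: [3.14, 0.0, 1.018]
ft_force: [0.2, 0.1, -0.5]
opening: 0.121
grip_force: 29.9
```

```bash
cat > cc.py <<'E'
from h import *
s=state();y=s["tcp_rot"][2];p=s["eef_pos"];Y=np.array([np.sin(y),-np.cos(y)]);C=p[:2]-35*Y
print("C",w2r(C).round(1),"z",p[2].round(1),"psi",np.degrees(y-np.pi/2-RK[2]).round(1),s["ft_force"].round(1),s["moment"].round(2),s["opening"].round(3),s["grip_force"],"q6",s["joints"][5].round(2))
E
python3 cc.py
```

```text
Traceback (most recent call last):
  File "cc.py", line 3, in <module>
    print("C",w2r(C).round(1),"z",p[2].round(1),"psi",np.degrees(y-np.pi/2-RK[2]).round(1),s["ft_force"].round(1),s["moment"].round(2),s["opening"].round(3),s["grip_force"],"q6",s["joints"][5].round(2))
                                                                                                                                       ^^^^^^^^^^^^^^^^^^
AttributeError: 'float' object has no attribute 'round'
```

No contact so far, and the tip is at about 96°, inside the front ring. I'm continuing.

```bash
sed -i 's/s\["opening"\].round(3)/s["opening"]/' cc.py; python3 cc.py
```

```text
C [  -0.4 -155.2] z 75.2 psi -33.9 [ 0.2  0.1 -0.5] [-0.1   0.1  -0.01] 0.12098786773354157 29.946160912513733 q6 -0.06
```

Emit:
drive_tool(targets=[{"jaw":0.05,"travel":[-0.0035,-0.0002,0],"twist":0.1},{"jaw":0.05,"travel":[-0.007,-0.0007,0],"twist":0.2},{"jaw":0.05,"travel":[-0.0103,-0.0016,0],"twist":0.3},{"jaw":0.05,"travel":[-0.0136,-0.0028,0],"twist":0.4},{"jaw":0.05,"travel":[-0.0136,-0.0028,0],"twist":0.4}])

```text
t: 29.23
eef_pos: [513.1, -299.9, 75.0]
tcp_rot: [3.141, -0.0, 0.621]
ft_force: [-0.1, -0.3, -0.9]
opening: 0.124
grip_force: 29.9
```

```bash
python3 cc.py
```

```text
C [  -0.7 -154.9] z 75.0 psi -56.6 [-0.1 -0.3 -0.9] [-0.12  0.13  0.05] 0.12436177615437267 29.945924878120422 q6 0.31
```

The tip is past both rings with no contact force. Now the rest of the turn.

Emit:
drive_tool(targets=[{"jaw":0.05,"travel":[-0.0035,-0.0002,0],"twist":0.1},{"jaw":0.05,"travel":[-0.007,-0.0007,0],"twist":0.2},{"jaw":0.05,"travel":[-0.0103,-0.0016,0],"twist":0.3},{"jaw":0.05,"travel":[-0.0136,-0.0028,0],"twist":0.4},{"jaw":0.05,"travel":[-0.0168,-0.0043,0],"twist":0.5},{"jaw":0.05,"travel":[-0.0198,-0.0061,0],"twist":0.6},{"jaw":0.05,"travel":[-0.0226,-0.0082,0],"twist":0.7},{"jaw":0.05,"travel":[-0.0226,-0.0082,0],"twist":0.7}])

```text
t: 29.9
eef_pos: [489.8, -306.0, 74.8]
tcp_rot: [3.142, -0.0, -0.076]
ft_force: [-0.4, 0.7, -0.9]
opening: 0.125
grip_force: 29.9
```

```bash
python3 cc.py
```

```text
C [  -0.8 -154.6] z 74.8 psi -96.6 [-0.4  0.7 -0.9] [-0.06  0.18  0.02] 0.12479258655596018 29.946155548095703 q6 0.97
```

Emit:
drive_tool(targets=[{"jaw":0.05,"travel":[-0.0035,-0.0002,0],"twist":0.1},{"jaw":0.05,"travel":[-0.007,-0.0007,0],"twist":0.2},{"jaw":0.05,"travel":[-0.0103,-0.0016,0],"twist":0.3},{"jaw":0.05,"travel":[-0.0136,-0.0028,0],"twist":0.4},{"jaw":0.05,"travel":[-0.0168,-0.0043,0],"twist":0.5},{"jaw":0.05,"travel":[-0.0198,-0.0061,0],"twist":0.6},{"jaw":0.05,"travel":[-0.0226,-0.0082,0],"twist":0.7},{"jaw":0.05,"travel":[-0.0251,-0.0106,0],"twist":0.8}])

```text
t: 30.57
eef_pos: [466.0, -293.6, 74.8]
tcp_rot: [-3.141, -0.0, -0.874]
ft_force: [-0.9, 0.2, -1.2]
opening: 0.123
grip_force: 29.9
```

Emit:
drive_tool(targets=[{"jaw":0.05,"travel":[0,0,0],"twist":0},{"jaw":0.05,"travel":[0,0,0.002],"twist":0},{"jaw":0.05,"travel":[0,0,0.004],"twist":0},{"jaw":0.05,"travel":[0,0,0.004],"twist":0}])

```text
t: 30.9
eef_pos: [465.9, -293.7, 70.1]
tcp_rot: [-3.142, 0.0, -0.873]
ft_force: [-0.4, 0.9, -1.3]
opening: 0.119
grip_force: 29.9
```

```bash
python3 cc.py
```

```text
C [  -0.6 -154.7] z 70.1 psi -142.3 [-0.4  0.9 -1.3] [-0.02  0.21 -0.  ] 0.11909838015861585 29.94489222764969 q6 1.76
```

Lowering in 1 mm steps until the pad takes the weight.

Emit:
drive_tool(targets=[{"jaw":0.05,"travel":[0,0,0.001],"twist":0},{"jaw":0.05,"travel":[0,0,0.001],"twist":0},{"jaw":0.05,"travel":[0,0,0.001],"twist":0}])

```text
t: 31.15
eef_pos: [465.8, -293.7, 69.4]
tcp_rot: [-3.142, 0.0, -0.876]
ft_force: [0.4, -0.1, -1.1]
opening: 0.124
grip_force: 29.9
```

Emit:
drive_tool(targets=[{"jaw":0.05,"travel":[0,0,0.001],"twist":0},{"jaw":0.05,"travel":[0,0,0.001],"twist":0},{"jaw":0.05,"travel":[0,0,0.001],"twist":0}])

```text
t: 31.4
eef_pos: [465.9, -293.8, 68.7]
tcp_rot: [-3.141, -0.0, -0.877]
ft_force: [-0.0, -0.2, 2.3]
opening: 0.124
grip_force: 29.9
```

```bash
python3 cc.py
```

```text
C [  -0.6 -154.9] z 68.7 psi -142.5 [-0.  -0.2  2.3] [ 0.01  0.25 -0.  ] 0.1242526353072804 29.944140315055847 q6 1.77
```

The hook is on the pad. Releasing it and withdrawing straight up.

Emit:
drive_tool(targets=[{"jaw":0.2,"travel":[0,0,0],"twist":0},{"jaw":0.3,"travel":[0,0,0],"twist":0},{"jaw":0.3,"travel":[0,0,0],"twist":0},{"jaw":0.3,"travel":[0,0,0],"twist":0},{"jaw":0.3,"travel":[0,0,-0.01],"twist":0},{"jaw":0.3,"travel":[0,0,-0.03],"twist":0},{"jaw":0.3,"travel":[0,0,-0.06],"twist":0},{"jaw":0.3,"travel":[0,0,-0.1],"twist":0}])

```text
t: 32.07
eef_pos: [464.9, -293.0, 168.5]
tcp_rot: [3.141, 0.004, -0.877]
ft_force: [0.9, -0.3, -1.0]
opening: 0.301
grip_force: 0.0
```

Emit:
drive_tool(targets=[{"jaw":0.3,"travel":[0,0,-0.04],"twist":0},{"jaw":0.3,"travel":[0.04,0,-0.08],"twist":-0.1},{"jaw":0.3,"travel":[0.08,0,-0.1],"twist":-0.2},{"jaw":0.3,"travel":[0.12,0,-0.1],"twist":-0.3},{"jaw":0.3,"travel":[0.12,0,-0.1],"twist":-0.3}])

```text
t: 32.48
eef_pos: [544.7, -389.2, 271.4]
tcp_rot: [3.141, -0.005, -0.572]
ft_force: [1.0, -0.2, 0.1]
opening: 0.304
grip_force: 0.0
```

```bash
python3 - <<'E'
from h import *
s=state();print(s["eef_pos"],s["opening"],s["ft_force"])
def crop(n,r,k):
    c=read_camera(n);return cv2.resize(c["frame"][r[0]:r[1],r[2]:r[3],::-1],None,fx=k,fy=k,interpolation=cv2.INTER_CUBIC)
a=crop("scene",(120,335,200,400),2.7);b=crop("top",(150,280,290,430),1.8)
h=max(a.shape[0],b.shape[0]);o=np.zeros((h,a.shape[1]+b.shape[1],3),np.uint8);o[:a.shape[0],:a.shape[1]]=a;o[:b.shape[0],a.shape[1]:]=b
cv2.imwrite("pics/f.png",o);print(o.shape)
E
```

```text
[ 544.72738037 -389.16595171  271.43367408] 0.3042510418342636 [ 1.03097818 -0.24919129  0.0948748 ]
(580, 792, 3)
```

View pics/f.png

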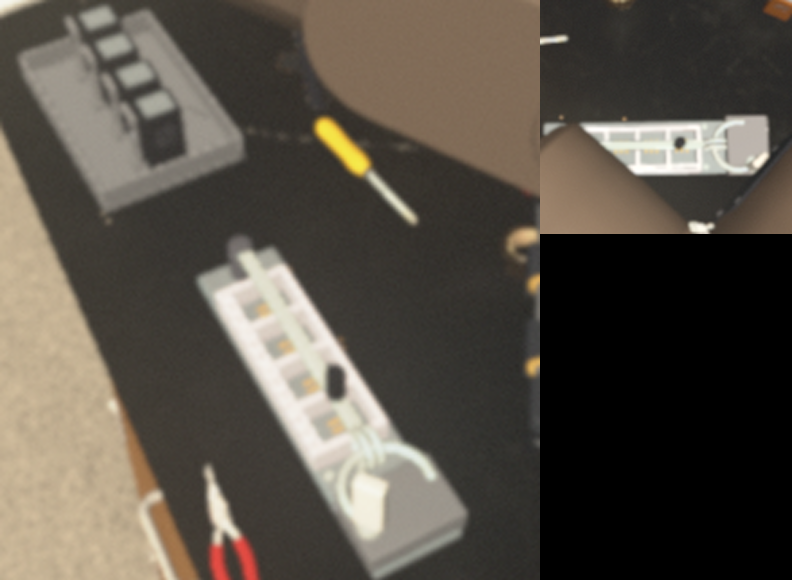

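The scene view shows the four modules standing in the tray at (100–160, 20–150) and the bar closed along the rack. The hook lies flat on the pad, passing through both rings near (365,445), with its tip through on the far side at (433,475) and the grip at (368,505). The bystanders in view are where they were, so I'm handing in.

```bash
python3 -c "
from cell import job_done; print(job_done())"
```

```text
the job is handed in; nothing more can be done
None
```

The job is handed in at about 32 s of the 200 s: all four modules stand in the tray, the lock bar is closed, and the hook lies flat on the pad, about half through both rings. The judge gave no result back.

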